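Build a clip-together stack of small wine bottles

TASK

Stack the three small bottles in the rack base, every neck pointing away from the coloured dots: first lay the green bottle in the groove with the green dot and the amber bottle in the groove with the amber dot, then set the wooden shelf over them and press it down until both orange catches snap over its bar, and last lay the clear bottle in the groove on top of the shelf, centred like the others. Set the glass bottles down gently, do not drop them, leave the tasting glass alone, and let go of everything at the end.

Things in the scene. Friction and masses are not known exactly. Their poses are not given: they have to be found in the camera images.
- green_mid (a point): Dark green 187 ml bottle, black capsule, cream label, 0.4 kg, lying. Point on its axis, mid straight body; x axis towards the neck (y, z roll). Body 48 mm thick, 60 mm either way from the point; neck 27 mm thick ends at x = 135 mm. Starts level, 34 mm up, on fixed V chocks at x = +-42 mm (14 mm thick, within 26 mm of the axis); open between them, but for a 4 mm strip below.
- amber_mid (a point): Amber-brown 187 ml bottle, brass capsule, cream label, 0.4 kg, lying. Point on its axis, mid straight body; x axis towards the neck (y, z roll). Body 48 mm thick, 60 mm either way from the point; neck 27 mm thick ends at x = 135 mm. Starts level, 34 mm up, on fixed V chocks at x = +-42 mm (14 mm thick, within 26 mm of the axis); open between them, but for a 4 mm strip below.
- clear_mid (a point): Clear, bluish-white 187 ml bottle, red capsule, cream label, 0.4 kg, lying. Point on its axis, mid straight body; x axis towards the neck (y, z roll). Body 48 mm thick, 60 mm either way from the point; neck 27 mm thick ends at x = 135 mm. Starts level, 34 mm up, on fixed V chocks at x = +-42 mm (14 mm thick, within 26 mm of the axis); open between them, but for a 4 mm strip below.
- shelf_grip (a point): Loose pale-wood shelf, 0.3 kg, same after a half turn: slats along y (184 mm, at x = +-42, 70 mm clear) on a bar along x. Point mid-bar, z up, 23 mm up on the table. Grasp bar here from above: 16 mm wide, from 15 below to 11 above. Tongues reach x = +-62 (9 to 1 mm below). V groove on top over the bar: bottle axis 47 mm above. V notches below at y = +-65 sit on the lower bottles.
- base: Fixed dark-wood base 208 x 200 x 12 mm. Origin under its centre at table level, z up, x along the grooves away from the dots. Grooves at y = +-65 mm (V saddles at x = +-42): bottle axis 46 mm up, mid-body at x = 0. Shelf home: bar along x, its point at x = y = 0, 79 mm up, borne by both bottles. Top bottle: mid-body at x = y = 0, axis 126 mm up. Catches and posts at x = +-57 to 88, |y| < 15.
- green_dot_c (a point): Green dot, 24 mm across, on the base plank at the end of one groove (which groove varies). Point at its top's centre, 15 mm above the table; axes as the base's. In the groove it marks, a bottle's mid-body lies 90 mm from the dot along +x, its axis 31 mm higher.
- amber_dot_c (a point): Orange-amber dot, 24 mm across, marking the other groove; same offsets as the green dot.
- catch_far (a joint): Orange sprung catch, 95 mm high, at the base's +x end, facing the shelf's tongue. 0 at rest, grows (m) to 0.009 as pushed outward. Pressing the shelf down (some 8 to 18 N in all) slides the tongue down its sloping nose, pushing it out about 5 mm; it springs back over the tongue once home, with 2 mm of play. First touch about 25 mm above home, snap 2 mm above.
- catch_near (a joint): The same catch at the base's -x end, beside the dots.
- glass_foot (a point): Bystander: clear stemmed tasting glass, 150 mm tall, 64 mm across, upright beyond the bottles. Point at the centre of its foot's underside.
Mind the look-alikes: they are no part of the job. What is meant by the part that bears amber_mid is not pink or purple, and is the smaller of those in its own colour.

How it is judged:
By the outcome, as a careful person would: the job done as asked, in the order asked, and still so for the second after the job is handed in, with the robot touching nothing.
It also fails if it takes over 115 s, if anything falls off the work surface, if the arm or the gripper's body presses on something with over 40 N, if the wrist force passes 120 N, or if a joint passes its speed limit or range.

ROBOT

A 6-joint arm with a two-finger parallel gripper is mounted at the origin on the work surface. World frame = base frame: x ahead of the robot, y to its left, z up, the work surface at z = 0. Lengths are in mm, angles in degrees, forces in N, time in s.
With the tool pointing down it reaches from about 350 to 850 mm from the base axis. Payload 8.1 kg.
Tool frame: the origin (TCP) lies between the finger pads; the fingertips stand 14 mm ahead of it and the grasp point (between the pads) lies 5 mm behind it; z points along the fingers, x is the direction in which the jaws open and shut, and the axes are right-handed (so a half turn about z gives the same grasp; the last joint's range is limited). The gripper opens to 85 mm and grips with 20 to 120 N. Pads are 22 mm wide; open, the fingers measure 114 mm over their backs; the gripper's body (76 mm by 85 mm) begins 54 mm behind the grasp point. The pads swing forward as they close: fully open they stand 13 mm farther back than shut.
Start: joints at [60.31, 7.471, 85.268, -0, 87.261, -4.893], TCP at [251.629, 544.691, 245.292] pointing down, gripper open.
Joint ranges: [-169.43, 169.43], [-51.17, 129.36], [1.28, 143.12], [-76.62, 256.62], [0, 156.53], [-152.29, 152.29]. Speed limits (degrees/s): [136.94, 136.94, 159.86, 180, 180, 180].

INTERFACE

Orientations are given as [roll, pitch, yaw] about the fixed x, y, z axes, in that order (R = Rz(yaw) Ry(pitch) Rx(roll)).
In Python, from bench import r, vision, job gives the robot as it stands.
- The arm moves only by the tool send_rows, never from a script. Its arguments are lists of equal length, an entry for each row: "dp": the shift along the world's x, y, z in mm, a list of three; "rot": the turn, a rotation vector about the world's x, y, z in rad, a list of three. In form: {"dp": [[tx, ty, tz], ...], "rot": [[wx, wy, wz], ...]}. A call has 1 to 5 rows; each row is the pose to reach, as a shift and turn from the pose commanded when the call began; what a row does not reach only later rows make up. A row lasts 1/8 s, in which the tool goes at most 62.5 mm and 10.7 degrees, less where a joint would pass 70% of its speed; a pose out of reach is approached as far as the arm can. A call with a gripper value outside its range is refused whole. "jaw" is the finger opening in mm, from 0 to 85.4, set as the call begins (left out, the last holds). The fingers move at their own pace and stop on an object; "force" is the grip in N (left out, the last holds). Time passes only in rows, so rows that repeat a pose let the fingers close. It gives the time, the measured TCP pose, the force and the opening at its end, in the units of the state.
- r.sense(): the state, without advancing time (a new reading comes with each control period).
- vision.snapshot(name): name is "side" or "top"; returns a dict with "pixels" (480x640x3 uint8, red, green, blue), "depth" (480x640 float32, mm along the optical axis (not along the pixel's ray), 0 where there is no reading), "intrinsics" (3x3 intrinsics, pixels), "k1" (the pictures are not rectified: a ray, as slopes to the right and down, at radius r is drawn at 1 + k1 r^2 times it, then the intrinsics apply), "world_from_camera" (4x4, takes a point from camera to world coordinates). Camera axes: x right, y down, z forward; pixel columns grow to the right and rows downward; lengths in mm; the calibration is good to about 2 mm. A picture is of the moment at which its call begins.
- job.hand_in(): hands the job in, once; it reports no verdict.
The state is a dict: "time": time; "joint_pos": joint angles; "qd": joint speeds; "joint_efforts": joint torques, N m; "tool_pos": TCP position; "tcp_rot": TCP orientation; "ft_force": force on the tool from outside, world axes, zero at the start; "wrist_torque": the same for the moment, N m; "finger_gap": finger opening in mm.
Only numpy, scipy, OpenCV 4.12 (cv2) and the standard library are available. Lean on these libraries where they do the work, as an engineer would, in place of code of your own. Each camera call takes 0.05 s, during which the arm holds its last target.

## Working session

There is one attempt and no reset: what is moved stays moved. The work goes in short steps, Python scripts to look and compute and a tool call to move; the robot and the scene stay as the last step left them, time stands still between calls to the robot, and variables do not carry over. Pictures are saved under pics/ and viewed, and the job is handed in when it is done.

Besides the shell and the picture viewer there is one more tool, called after "Request:" as name(argument=value, ...) on one line, values as JSON. send_rows: Moves the arm, as the interface text tells. Its arguments: {"type":"object","properties":{"dp":{"type":"array"},"rot":{"type":"array"},"jaw":{"type":"number"},"force":{"type":"number"}},"required":["dp","rot"]}

```bash
ls; mkdir -p pics; cat > h.py <<'E'
import numpy as np, cv2
from bench import r, vision, job
def snap(n,fn=None):
    s=vision.snapshot(n)
    np.savez(f'{n}.npz',**{k:np.array(v) for k,v in s.items()})
    if fn: cv2.imwrite(f'pics/{fn}.png',cv2.cvtColor(s['pixels'],cv2.COLOR_RGB2BGR))
    return s
def load(n): return np.load(f'{n}.npz')
def cloud(s):
    K=s['intrinsics'];k1=float(s['k1']);d=s['depth']
    h,w=d.shape
    u,v=np.meshgrid(np.arange(w),np.arange(h))
    pts=np.stack([u,v],-1).reshape(-1,1,2).astype(float)
    xy=cv2.undistortPoints(pts,K,np.array([k1,0,0,0,0.])).reshape(h,w,2)
    P=np.concatenate([xy*d[...,None],d[...,None]],-1)
    T=s['world_from_camera']
    return P@T[:3,:3].T+T[:3,3]
E
python3 - <<'E'
from h import *
for n in('side','top'):
    s=snap(n,n+'0'); print(n,s['k1'],s['intrinsics'],s['world_from_camera'])
print(r.sense())
E
```

```text
pics
side -0.015105982677161204 [[439.36620382   0.         309.37230113]
 [  0.         439.36620382 233.42961064]
 [  0.           0.           1.        ]] [[ 7.50307753e-01 -4.82237428e-01  4.52200552e-01  8.56650897e+00]
 [-6.61021362e-01 -5.57026565e-01  5.02764523e-01 -4.39858259e+02]
 [ 9.43584950e-03 -6.76142344e-01 -7.36710592e-01  7.97515564e+02]
 [ 0.00000000e+00  0.00000000e+00  0.00000000e+00  1.00000000e+00]]
top -0.11149801210467647 [[509.5157401    0.         309.16358255]
 [  0.         509.5157401  243.10460229]
 [  0.           0.           1.        ]] [[ 8.92065895e-03 -9.93786764e-01  1.10942734e-01  3.03491664e+02]
 [-9.99694229e-01 -1.14220295e-02 -2.19314093e-02  6.49587674e+01]
 [ 2.30623355e-02 -1.10713168e-01 -9.93584784e-01  1.35974710e+03]
 [ 0.00000000e+00  0.00000000e+00  0.00000000e+00  1.00000000e+00]]
{'time': 0.1, 'joint_pos': array([ 6.03081307e+01,  7.51356860e+00,  8.53226923e+01, -3.37369554e-04,
        8.72624285e+01, -4.89331306e+00]), 'qd': array([-0.02155054, -0.0752022 , -0.14917118,  0.06391779, -0.0018064 ,
       -0.02897397]), 'joint_efforts': array([ 5.73574562e-04, -5.70957005e+01, -5.01937008e+01, -3.37344482e-04,
        8.49535660e-03, -1.03876357e-05]), 'tool_pos': array([251.40476297, 544.26498001, 244.32358797]), 'tcp_rot': array([-1.79991917e+02,  9.83583936e-02,  6.52014671e+01]), 'ft_force': array([0.01984247, 0.05197567, 0.3139156 ]), 'wrist_torque': array([-0.02455708, -0.01884141, -0.03452221]), 'finger_gap': 85.6178089026908}
```

View pics/side0.png

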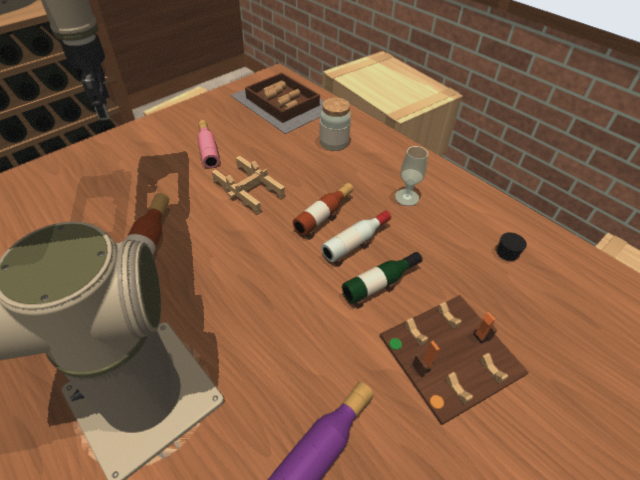

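View pics/top0.png

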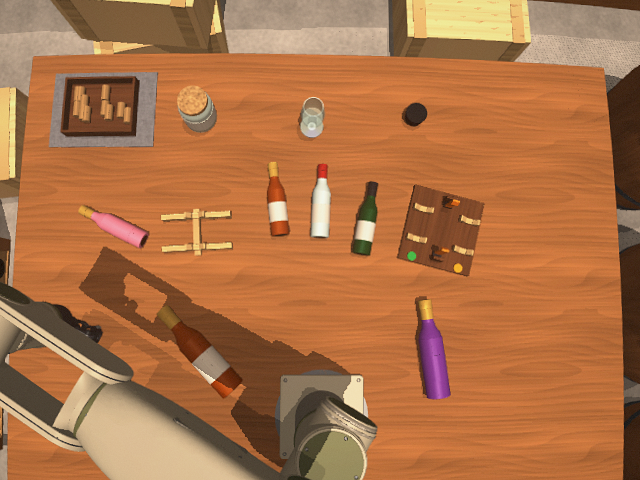

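Candidates for the amber bottle are the small amber (top view 277,200), large amber (205,355), pink (115,227) and purple (432,350). By the description it is the small one at (277,200). Next: a close crop and measurements.

```bash
python3 - <<'E'
from h import *
s=load('top');im=cv2.cvtColor(s['pixels'],cv2.COLOR_RGB2BGR)
a=cv2.resize(im[150:290,150:490],None,fx=2.3,fy=2.3,interpolation=cv2.INTER_CUBIC)
cv2.imwrite('pics/crop.png',a)
boxes={'amber':(262,158,294,240),'clear':(308,160,334,242),'green':(350,178,382,260)}
for n in('top','side'):
    s=load(n);P=cloud(s)
    if n=='side': boxes={'amber':(290,178,358,238),'clear':(318,205,394,266),'green':(338,246,426,306)}
    for k,(a,b,c,d) in boxes.items():
        q=P[b:d,a:c].reshape(-1,3);z=s['depth'][b:d,a:c].ravel()
        print(n,k,'zero',(z==0).sum())
        m=(z>0)&(q[:,2]>22)&(q[:,2]<75)
        q=q[m]; 
        # iterate: axis dir via PCA in xy
        c0=q[:,:2].mean(0);v=np.linalg.svd(q[:,:2]-c0,full_matrices=False)[2][0]
        if v[0]<0:v=-v
        t=(q[:,:2]-c0)@v; print(' c',c0,'yaw',np.degrees(np.arctan2(v[1],v[0])),'t',np.percentile(t,[0,1,99,100]),'zmax',np.percentile(q[:,2],[50,98,100]), len(q))
E
```

```text
top amber zero 10
 c [553.25800605 121.53070624] yaw 7.441067739860018 t [-83.07451838 -82.51094896 109.94122053 113.3953167 ] zmax [51.79722757 61.90355562 65.61287669] 1153
top clear zero 7
 c [550.28823973   6.00738445] yaw -2.207341189616673 t [-83.37581318 -82.67204548 109.0229967  112.60409247] zmax [51.89257698 61.63213763 65.63960354] 1142
top green zero 13
 c [ 504.22161308 -112.5974448 ] yaw -9.7599914786657 t [-81.91248458 -81.31782181 109.83085285 113.08089424] zmax [51.68472544 61.17109579 63.94057818] 1124
side amber zero 18
 c [542.56262126  97.95852695] yaw 19.16758170458585 t [-66.50892872 -65.18857456 123.87713752 128.33325014] zmax [51.10486847 59.41855073 60.92714907] 1345
side clear zero 24
 c [541.5974466   10.84118984] yaw 8.278982570537531 t [-77.64723925 -75.4293646  112.84584071 117.40076149] zmax [48.83174182 58.83895395 61.40925007] 1626
side green zero 20
 c [ 497.12271343 -111.07478232] yaw -13.444827180982452 t [-75.36421687 -74.08650749 118.40879183 121.98802015] zmax [48.79873728 58.71091584 60.37991531] 1757
```

View pics/crop.png

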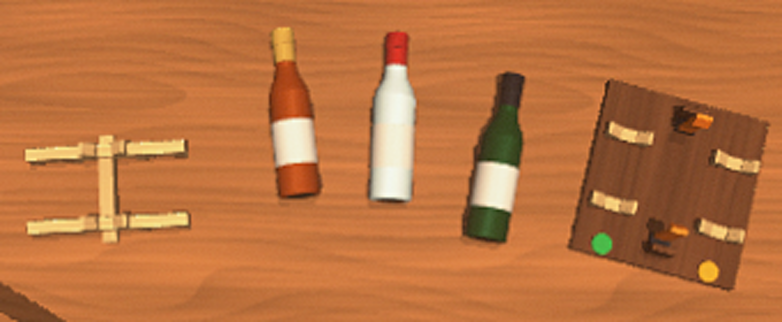

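```bash
cat >> h.py <<'E'
def plane_pt(s,uv,z):
    uv=np.array(uv,float).reshape(-1,1,2)
    xy=cv2.undistortPoints(uv,s['intrinsics'],np.array([float(s['k1']),0,0,0,0.])).reshape(-1,2)
    T=s['world_from_camera'];d=np.c_[xy,np.ones(len(xy))]@T[:3,:3].T
    return T[:3,3]+d*((z-T[2,3])/d[:,2])[:,None]
from scipy.optimize import least_squares
def rad(t):  # bottle radius guess
    return np.interp(t,[-60,60,92,135],[24,24,13.5,13.5])
def fitb(q,x0):
    def f(p):
        x,y,yaw,z=p;c,sn=np.cos(yaw),np.sin(yaw)
        d=q-[x,y,z];t=d[:,0]*c+d[:,1]*sn;l=-d[:,0]*sn+d[:,1]*c
        rr=np.hypot(l,d[:,2])-rad(np.clip(t,-60,135))
        e=np.maximum(t-135,0)+np.maximum(-60-t,0)
        w=np.where((t>58)&(t<95),.1,1)
        end=np.r_[np.percentile(t,.7)+60,np.percentile(t,99.5)-135]*8
        return np.r_[rr*w,end]
    return least_squares(f,x0,loss='soft_l1',f_scale=1.5)
E
python3 - <<'E'
from h import *
B={'top':{'amber':(262,158,294,240),'clear':(308,160,334,242),'green':(350,178,382,260)},'side':{'amber':(290,178,358,238),'clear':(318,205,394,266),'green':(338,246,426,306)}}
x0={'amber':(530,118,.13,34),'clear':(525,7,-.04,34),'green':(480,-108,-.17,34)}
for n in B:
    s=load(n);P=cloud(s)
    # table z bias
    g=P[270:330,290:390] if n=='top' else P[300:360,230:330]
    print(n,'table z',np.median(g[...,2]),g[...,2].std())
    for k,(a,b,c,d) in B[n].items():
        q=P[b:d,a:c].reshape(-1,3);z=s['depth'][b:d,a:c].ravel()
        if n=='top': m=(z>0)&(q[:,2]>18)&(q[:,2]<75)
        else: m=(z>0)&(q[:,2]>18)&(q[:,2]<75)
        q=q[m]
        if n=='side':
            o=x0[k];cc,sn=np.cos(o[2]),np.sin(o[2]);l=-(q[:,0]-o[0])*sn+(q[:,1]-o[1])*cc; q=q[abs(l)<34]
        f=fitb(q,x0[k]);p=f.x
        print(k,p[:2],np.degrees(p[2]),p[3],'end',f.fun[-2:]/8,'rms',np.median(abs(f.fun)))
    hsv=cv2.cvtColor(s['pixels'],cv2.COLOR_RGB2HSV).astype(int)
    r0=(395,180,490,280) if n=='top' else (375,290,530,420)
    a,b,c,d=r0;h=hsv[b:d,a:c]
    g=(h[...,0]>50)&(h[...,0]<75)&(h[...,1]>150)&(h[...,2]>90)
    if n=='top': am=(h[...,0]>14)&(h[...,0]<24)&(h[...,1]>180)&(h[...,2]>170)
    else: am=(h[...,0]>11)&(h[...,0]<24)&(h[...,1]>180)&(h[...,2]>180)
    res=[]
    for m in(g,am):
        nl,L,st,ce=cv2.connectedComponentsWithStats(m.astype(np.uint8))
        i=1+np.argmax(st[1:,4]);uv=ce[i]+[a,b];pt=plane_pt(s,uv,15)[0];print('dot',uv,st[i,4],pt);res.append(pt)
    v=res[0]-res[1];yaw=np.arctan2(v[1],v[0])-np.pi/2; print('dot dist',np.linalg.norm(v),'yaw',np.degrees(yaw),'base',(res[0]+res[1])[:2]/2+90*np.array([np.cos(yaw),np.sin(yaw)]))
E
```

```text
top table z -0.0021954207110184143 89.36191742476905
amber [530.07567323 118.9014623 ] 7.279704224416105 33.854995374870995 end [ 0.66267498 -0.33650267] rms 1.1300263446109193
clear [526.54354026   6.05062123] -1.969943048923253 33.75061116911833 end [ 0.80024674 -0.47943928] rms 1.1769209593014622
green [ 481.24697297 -110.80602536] -9.424509599043878 33.68779276104529 end [ 1.44938214 -0.2659599 ] rms 1.17644582039053
dot [411.37037037 255.5       ] 54 [ 423.43990164 -238.35668928   15.        ]
dot [457.63235294 267.63235294] 68 [ 391.92598929 -364.29094399   15.        ]
dot dist 129.81742249044706 yaw -14.049238124660308 base [ 494.99081761 -323.17182484]
side table z -0.2377585295010931 39.86135761279238
amber [529.89379139 120.17207262] 7.386103512040144 33.456838584947036 end [ 0.68167905 -0.56375799] rms 0.8892045340063035
clear [526.11556122   7.68931356] -1.853988474286459 33.45292084520543 end [ 1.22524258 -0.54234677] rms 0.8270476452788422
green [ 482.25598168 -109.26955923] -9.874154391707195 33.36655954962844 end [ 0.55398322 -0.29446365] rms 0.7914545396195898
dot [395.04615385 343.6       ] 65 [ 421.6997074  -237.64071029   15.        ]Traceback (most recent call last):
  File "<stdin>", line 27, in <module>
    return _wrapfunc(a, 'argmax', axis=axis, out=out, **kwds)
    return bound(*args, **kwds)
ValueError: attempt to get argmax of an empty sequence
```

```bash
python3 - <<'E'
from h import *
for n in('top','side'):
    s=load(n);P=cloud(s);ok=s['depth']>0
    hsv=cv2.cvtColor(s['pixels'],cv2.COLOR_RGB2HSV).astype(int)
    c0=np.array([495,-323.]);yaw=np.radians(-14);R=np.array([[np.cos(yaw),-np.sin(yaw)],[np.sin(yaw),np.cos(yaw)]])
    q=(P[...,:2]-c0)@R
    m=ok&(abs(q)<130).all(-1)&(P[...,2]>6)&(P[...,2]<20)
    rect=cv2.minAreaRect(P[m][:,:2].astype(np.float32));print(n,'base z',np.median(P[m][:,2]),rect,m.sum())
    for ax,h in((0,104),(1,100)):
        t=q[m]; o=t[abs(t[:,1-ax])<70]; 
        e=[np.median([f(o[(o[:,1-ax]>b)&(o[:,1-ax]<b+10)][:,ax]) for b in range(-70,70,10)]) for f in (np.min,np.max)];print(' ax',ax,e)
    # saddles: z>18
    m2=ok&(abs(q)<110).all(-1)&(P[...,2]>19); t=q[m2];z=P[m2][:,2]
    for sx in(-1,1):
        for sy in(-1,1):
            k=(abs(t[:,0]-42*sx)<15)&(abs(t[:,1]-65*sy)<32);print('  saddle',sx,sy,t[k].mean(0),k.sum(),z[k].max())
        k=(abs(t[:,0]-72*sx)<22)&(abs(t[:,1])<22);print('  catch',sx,t[k].mean(0),np.ptp(t[k],axis=0),t[k].min(0),t[k].max(0),z[k].max(),k.sum())
    # amber dot hsv
    if n=='side': print(hsv[400:406,434:440,:].reshape(-1,3)[::5])
    # shelf
    a,b,c,d=(155,200,240,262) if n=='top' else (205,150,292,215)
    sub=np.zeros_like(ok);sub[b:d,a:c]=1
    m=ok&sub&(P[...,2]>8)&(P[...,2]<70);p=P[m]
    print('shelf',len(p),np.percentile(p[:,2],[5,50,95]),cv2.minAreaRect(p[:,:2].astype(np.float32)),p.mean(0))
# crop views
s=load('side');im=cv2.cvtColor(s['pixels'],cv2.COLOR_RGB2BGR)
cv2.imwrite('pics/b.png',np.hstack([cv2.resize(im[150:215,205:292],(400,300),interpolation=2),cv2.resize(im[290:420,375:530],(400,336),interpolation=2)[:300]]))
E
```

```text
top base z 11.887931263967857 ((494.5306396484375, -320.77801513671875), (253.33944702148438, 257.2936096191406), 77.73835754394531) 4808
 ax 0 [np.float64(-104.29896373055206), np.float64(103.26381702941775)]
 ax 1 [np.float64(-106.01792270738821), np.float64(101.29537178598156)]
  saddle -1 -1 [-43.53850754 -63.54377319] 95 39.12252110095551
  saddle -1 1 [-43.33792851  64.21350934] 106 36.4674328918768
  catch -1 [-74.43679625   1.27400582] [34.35004311 28.93093111] [-92.00292707 -14.19187643] [-57.65288396  14.73905468] 100.34734066739452 132
  saddle 1 -1 [ 40.74538181 -63.50006339] 98 36.76874004904812
  saddle 1 1 [40.57896992 64.44966881] 101 36.58926055406346
  catch 1 [70.15223508  3.73380558] [34.60562559 37.37675189] [ 52.38188788 -20.7605993 ] [86.98751347 16.61615259] 98.95899367964512 150
shelf 1211 [18.07437534 36.8219889  54.42796592] ((491.2236328125, 344.7034912109375), (147.7636260986328, 210.77487182617188), 0.5480584502220154) [479.97657353 332.63124538  35.88798062]
side base z 11.687469736164303 ((493.82305908203125, -322.23638916015625), (200.04071044921875, 
[... 336 characters left out ...]
774868  -1.5301146 ] [31.78360977 30.2868328 ] [-89.02376419 -15.63177411] [-57.24015442  14.65505869] 96.13703176481647 438
  saddle 1 -1 [ 39.22878883 -63.94977831] 254 35.107350276179545
  saddle 1 1 [40.09470383 64.7185943 ] 185 36.02068476221416
  catch 1 [65.58022407 -3.18270552] [32.26172928 25.27220948] [ 53.31171921 -15.5747337 ] [85.57344849  9.69747578] 96.04094854512869 372
[[ 14 174 220]
 [ 14 177 219]
 [ 15 173 221]
 [ 14 174 220]
 [ 15 176 219]
 [ 15 173 220]
 [ 14 173 219]
 [ 15 174 220]]
shelf 1638 [12.81512777 33.95663624 52.00289293] ((472.288330078125, 372.1609191894531), (113.56527709960938, 262.9867858886719), 3.8162546157836914) [474.57819215 346.49545573  32.0525396 ]
```

View pics/b.png

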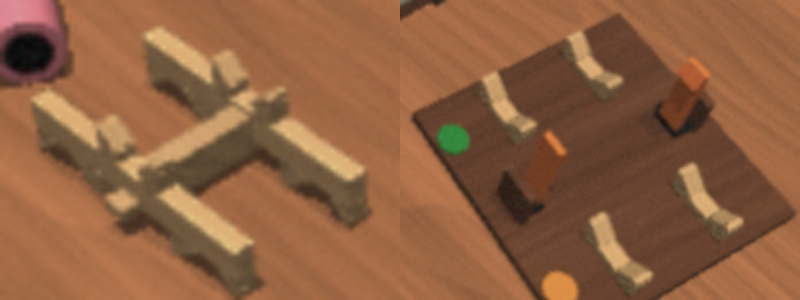

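```bash
python3 - <<'E'
from h import *
for n in('top','side'):
    s=load(n);P=cloud(s);ok=s['depth']>0
    a,b,c,d=(155,200,240,262) if n=='top' else (205,150,292,215)
    p=P[b:d,a:c][ok[b:d,a:c]];p=p[(p[:,2]>8)&(p[:,2]<65)]
    # crude center
    c0=np.array([482,340.]);yaw=0.;
    for it in range(8):
        R=np.array([[np.cos(yaw),-np.sin(yaw)],[np.sin(yaw),np.cos(yaw)]])
        q=(p[:,:2]-c0)@R; z=p[:,2]
        S=[]
        for sx in(-1,1):
            k=(abs(q[:,0]-42*sx)<14)&(z>26 if n=='top' else z>30)&(abs(q[:,1])<92)&(abs(q[:,1])>20)
            S.append(np.polyfit(q[k,1],q[k,0],1))
        yaw+=np.mean([-x[0] for x in S])*.8
        k=(z>12)&(abs(q[:,0])<75)&(abs(q[:,1])<115)
        y=q[k,1]; ey=[np.percentile(y[y<0],1),np.percentile(y[y>0],99)]
        kb=(abs(q[:,0])<28)&(abs(q[:,1])<20)&(z>26); 
        dx=np.mean([x[1] for x in S]);dy=np.median(q[kb,1])
        c0=c0+R@np.array([dx,dy])*.8
    print(n,c0,np.degrees(yaw),S,'y ext',ey,'bar',kb.sum(),z[kb].mean(),q[kb,1].min(),q[kb,1].max())
    for lo in range(-92,92,12):
        k=(abs(abs(q[:,0])-42)<10)&(q[:,1]>lo)&(q[:,1]<lo+12); print(lo,round(np.percentile(z[k],90),1) if k.any() else None,end='; ')
    k=(abs(q[:,1])<10)&(z>14);print('x ext',q[k,0].min(),q[k,0].max())
    if n=='side':
        hsv=cv2.cvtColor(s['pixels'],cv2.COLOR_RGB2HSV).astype(int)
        h=hsv[390:415,425:450];m=(h[...,0]>12)&(h[...,0]<20)&(h[...,2]>195)
        nl,L,st,ce=cv2.connectedComponentsWithStats(m.astype(np.uint8));i=1+np.argmax(st[1:,4]);uv=ce[i]+[425,390]
        A=plane_pt(s,uv,15)[0];G=np.array([421.7,-237.64,15]);v=G-A;y=np.arctan2(v[1],v[0])-np.pi/2
        print('amb',uv,st[i,4],A,np.linalg.norm(v),np.degrees(y),(A+G)[:2]/2+90*np.array([np.cos(y),np.sin(y)]))
E
```

```text
top [478.85441059 333.55036932] 3.8644053310032422 [array([-6.15386737e-04, -4.21022622e+01]), array([6.14538905e-04, 4.21023902e+01])] y ext [np.float64(-91.65451005383822), np.float64(90.1703034375629)] bar 140 33.67781816917501 -7.589790409323906 8.966850584608578
-92 41.0; -80 41.2; -68 41.8; -56 40.2; -44 40.4; -32 58.0; -20 55.1; -8 39.6; 4 51.2; 16 58.8; 28 40.2; 40 40.1; 52 40.3; 64 40.8; 76 41.8; 88 40.4; x ext -61.47727873660667 63.19042515170004
side [478.53035815 331.30447882] 4.10273352195123 [array([ 5.09470465e-04, -4.20233771e+01]), array([-5.04126524e-04,  4.20243064e+01])] y ext [np.float64(-89.59780464147714), np.float64(94.35174757902342)] bar 107 32.609924065042144 -8.72932421594418 14.661238683878727
-92 38.3; -80 38.6; -68 39.6; -56 38.8; -44 38.5; -32 54.2; -20 54.2; -8 39.8; 4 47.6; 16 56.7; 28 48.3; 40 39.1; 52 39.1; 64 39.6; 76 38.8; 88 38.5; x ext -60.30662635215704 53.22537018948057
amb [436.57983193 401.38655462] 119 [ 390.78913302 -363.4238556    15.        ] 129.52629087076002 -13.806610708743202 [ 493.64417417 -322.01002317]
```

Request:
send_rows(dp=[[20,-57,0],[40,-114,0],[60,-171,0],[80,-228,0],[100,-285,0]], rot=[[0,0,0.03],[0,0,0.06],[0,0,0.09],[0,0,0.12],[0,0,0.15]], jaw=75, force=40)

```text
time: 0.72
tool_pos: [351.7, 257.8, 245.0]
tcp_rot: [-180.0, 0.0, 73.9]
ft_force: [1.4, -0.4, -0.0]
finger_gap: 75.1
```

Request:
send_rows(dp=[[20,-57,0],[40,-114,0],[60,-171,0],[80,-228,0],[100,-285,0]], rot=[[0,0,0.03],[0,0,0.06],[0,0,0.09],[0,0,0.11],[0,0,0.114]])

```text
time: 1.35
tool_pos: [451.7, -27.3, 245.1]
tcp_rot: [180.0, -0.0, 80.3]
ft_force: [0.3, 0.5, 0.1]
finger_gap: 75.0
```

Request:
send_rows(dp=[[15,-42,0],[30,-84.7,-15],[30,-84.7,-60],[30,-84.7,-105],[30,-84.7,-125]], rot=[[0,0,0],[0,0,0],[0,0,0],[0,0,0],[0,0,0]])

```text
time: 1.98
tool_pos: [479.3, -109.5, 116.6]
tcp_rot: [-179.7, -0.0, 80.3]
ft_force: [0.5, 1.2, 0.6]
finger_gap: 75.1
```

```bash
python3 - <<'E'
from h import *
snap('top','top1');snap('side','side1');x=r.sense();print({k:np.round(x[k],2) for k in('time','joint_pos','tool_pos','tcp_rot','ft_force','finger_gap')})
E
```

```text
{'time': np.float64(2.08), 'joint_pos': array([-18.83,  -3.26, 110.06,  -0.  ,  73.56, -99.14]), 'tool_pos': array([ 479.1 , -109.26,  116.84]), 'tcp_rot': array([-1.7964e+02, -6.0000e-02,  8.0310e+01]), 'ft_force': array([-0.31,  0.55,  0.16]), 'finger_gap': np.float64(75.35)}
```

Request:
send_rows(dp=[[0,0,0],[0,0,0]], rot=[[0,0,0],[0,0,0]])

```text
time: 2.33
tool_pos: [482.7, -110.3, 122.0]
tcp_rot: [179.8, 0.0, 80.3]
ft_force: [0.6, 0.1, -0.8]
finger_gap: 74.9
```

View pics/side1.png

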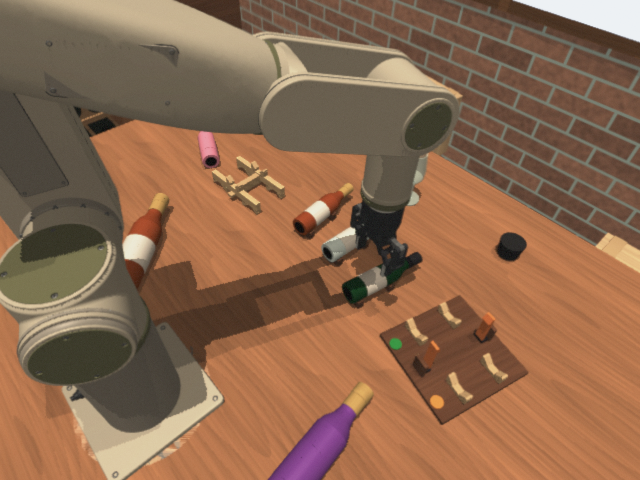

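View pics/top1.png

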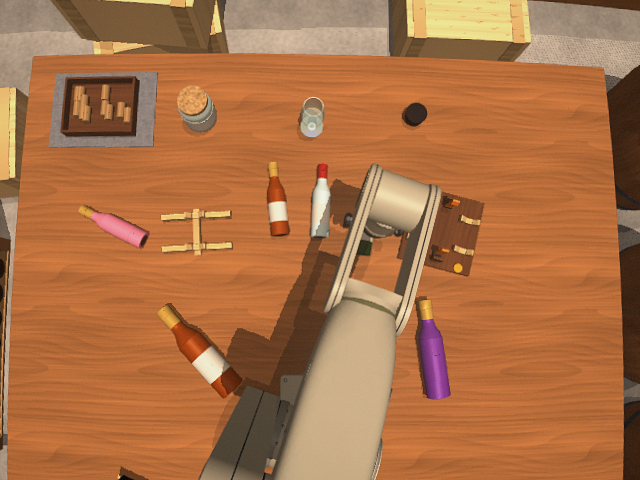

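The side view shows the gripper above the green bottle (380,275), with clear space around it. The arm rings by about 3 mm after fast moves, so I'll taper the speeds.

Request:
send_rows(dp=[[0,0,-8],[0,0,-22],[0,0,-36],[0,0,-50],[0,0,-60]], rot=[[0,0,0],[0,0,0],[0,0,0],[0,0,0],[0,0,0]])

```text
time: 2.95
tool_pos: [480.9, -109.8, 58.7]
tcp_rot: [-179.9, -0.0, 80.3]
ft_force: [0.5, -0.1, 0.4]
finger_gap: 74.9
```

Request:
send_rows(dp=[[0,0,-9],[0,0,-17],[0,0,-24],[0,0,-29],[0,0,-31]], rot=[[0,0,0],[0,0,0],[0,0,0],[0,0,0],[0,0,0]])

```text
time: 3.58
tool_pos: [481.6, -110.0, 29.0]
tcp_rot: [-180.0, -0.0, 80.3]
ft_force: [0.8, -0.0, -0.0]
finger_gap: 74.7
```

Request:
send_rows(dp=[[0,0,0],[0,0,0],[0,0,0]], rot=[[0,0,0],[0,0,0],[0,0,0]])

```text
time: 3.95
tool_pos: [481.8, -110.1, 29.6]
tcp_rot: [180.0, 0.0, 80.3]
ft_force: [0.2, 0.7, -0.1]
finger_gap: 75.0
```

```bash
python3 - <<'E'
from h import *
s=snap('side');im=cv2.cvtColor(s['pixels'],cv2.COLOR_RGB2BGR)
cv2.imwrite('pics/c2.png',cv2.resize(im[180:330,300:460],(640,600),interpolation=2))
x=r.sense();print(x['tool_pos'],x['ft_force'])
E
```

```text
[ 481.79373969 -110.07130301   29.51207864] [ 0.87713394  0.4310326  -0.08099011]
```

View pics/c2.png

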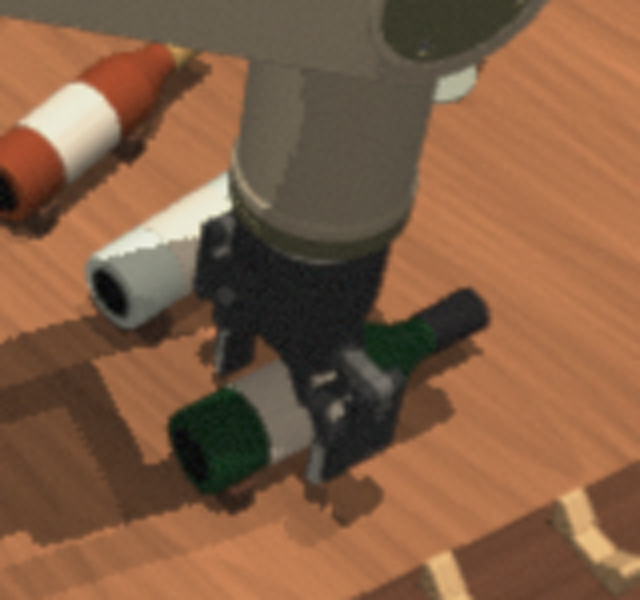

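The fingers straddle the green label (320,410 in the crop) and nothing is touched. Closing.

Request:
send_rows(dp=[[0,0,0],[0,0,0],[0,0,0],[0,0,0]], rot=[[0,0,0],[0,0,0],[0,0,0],[0,0,0]], jaw=40, force=40)

```text
time: 4.5
tool_pos: [481.8, -109.7, 29.6]
tcp_rot: [180.0, -0.0, 80.3]
ft_force: [-2.2, 3.6, 5.9]
finger_gap: 47.0
```

Request:
send_rows(dp=[[0,0,0],[0,0,3],[0,0,6],[0,0,10]], rot=[[0,0,0],[0,0,0],[0,0,0],[0,0,0]])

```text
time: 5.0
tool_pos: [481.1, -110.0, 39.0]
tcp_rot: [-179.9, -0.0, 80.3]
ft_force: [0.6, -0.5, -4.2]
finger_gap: 46.9
```

Request:
send_rows(dp=[[0,-5,12],[1,-15,28],[4,-32,44],[8,-52,54],[12,-74,58]], rot=[[0,0,0],[0,0,-0.01],[0,0,-0.02],[0,0,-0.03],[0,0,-0.04]])

```text
time: 5.62
tool_pos: [494.5, -186.2, 98.6]
tcp_rot: [179.9, 0.0, 78.0]
ft_force: [0.0, 0.3, -4.9]
finger_gap: 46.8
```

Request:
send_rows(dp=[[4,-24,0],[8,-46,0],[12,-62,0],[15,-71,0],[16.4,-75.5,0]], rot=[[0,0,-0.01],[0,0,-0.02],[0,0,-0.03],[0,0,-0.035],[0,0,-0.035]])

```text
time: 6.25
tool_pos: [510.1, -259.8, 97.0]
tcp_rot: [-180.0, -0.0, 76.0]
ft_force: [-0.4, 0.3, -6.0]
finger_gap: 47.1
```

Request:
send_rows(dp=[[0,0,0],[0,0,0],[0,0,0],[0,0,0]], rot=[[0,0,0],[0,0,0],[0,0,0],[0,0,0]])

```text
time: 6.75
tool_pos: [510.0, -259.2, 97.4]
tcp_rot: [180.0, 0.0, 76.1]
ft_force: [-0.2, 0.6, -4.7]
finger_gap: 46.7
```

```bash
python3 - <<'E'
from h import *
s=snap('side');im=cv2.cvtColor(s['pixels'],cv2.COLOR_RGB2BGR)
cv2.imwrite('pics/c3.png',cv2.resize(im[200:430,340:550],(730,800)[:2],interpolation=2)[:600])
cv2.imwrite('pics/c3.png',cv2.resize(im[220:430,340:550],(600,600),interpolation=2))
s=snap('top','top3')
x=r.sense();print(x['tool_pos'],x['ft_force'],x['tcp_rot'])
E
```

```text
[ 510.05531607 -259.34439742   97.36357261] [ 0.39454376  0.81223043 -3.74402987] [1.79994420e+02 1.15457567e-03 7.60436058e+01]
```

View pics/c3.png

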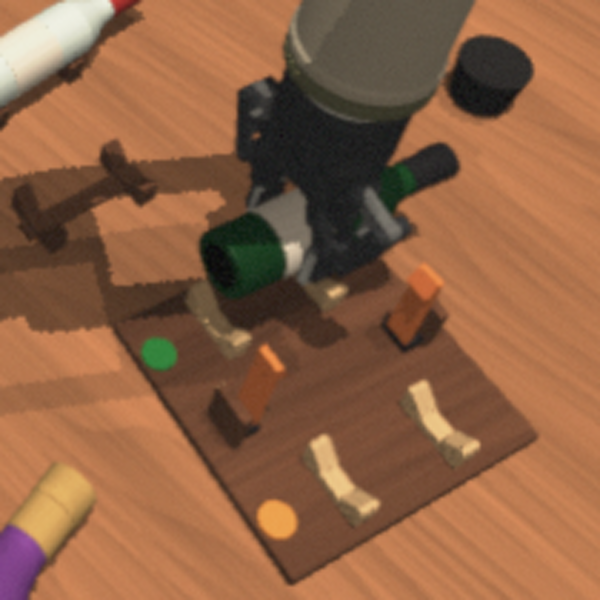

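View pics/top3.png

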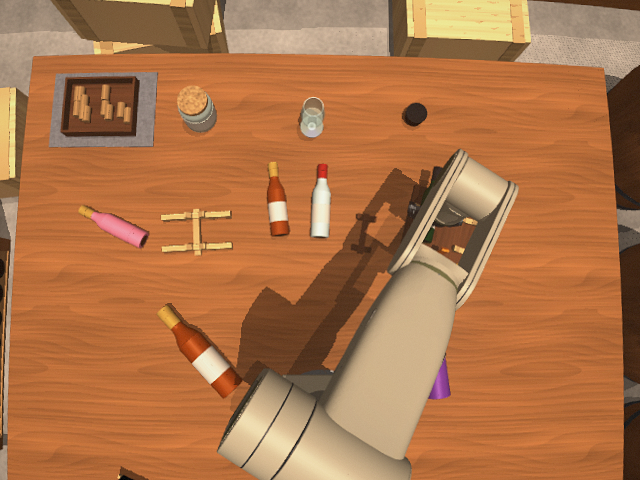

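The green bottle hangs over the green-dot groove (side crop 300,240). Next, its pose in the side camera relative to the base.

```bash
cat >> h.py <<'E'
BS=np.array([493.64,-322.01]);YS=np.radians(-13.9)
def tobase(p,c=BS,y=YS):
    R=np.array([[np.cos(y),-np.sin(y)],[np.sin(y),np.cos(y)]]);o=np.array(p,float).copy();o[...,:2]=(o[...,:2]-c)@R;return o
def held(s,y0,zc,col,c=BS,y=YS):
    P=tobase(cloud(s),c,y);ok=s['depth']>0
    hsv=cv2.cvtColor(s['pixels'],cv2.COLOR_RGB2HSV).astype(int)
    m=ok&(abs(P[...,1]-y0)<32)&(abs(P[...,2]-zc)<32)&(P[...,0]>-80)&(P[...,0]<-12)&col(hsv)
    q=P[m]
    def f(p):
        b,yaw,z,e,pt=p
        rr=np.hypot(q[:,1]-b-yaw*q[:,0],q[:,2]-z-pt*q[:,0])-24
        return np.r_[rr,np.percentile(q[:,0],1)-e]
    o=least_squares(f,[y0,0,zc,-60,0],loss='soft_l1',f_scale=1.5)
    print('n',len(q),'y %.1f yaw %.2f z %.1f end %.1f pitch %.2f'%(o.x[0],np.degrees(o.x[1]),o.x[2],o.x[3],np.degrees(o.x[4])))
    return q,o.x
E
python3 - <<'E'
from h import *
s=load('side')
held(s,65,102,lambda h:((h[...,0]>45)&(h[...,0]<90)&(h[...,1]>60))|(h[...,2]>130))
E
```

```text
n 567 y 64.1 yaw -2.51 z 101.2 end -58.2 pitch 0.36
```

Request:
send_rows(dp=[[0,0,-6],[-0.5,0,-18],[-1,0,-30],[-1,0,-40],[-1,0,-46]], rot=[[0,0,0],[0,0,0],[0,0,0],[0,0,0],[0,0,0]])

```text
time: 7.48
tool_pos: [508.5, -259.2, 50.0]
tcp_rot: [-179.9, -0.0, 76.0]
ft_force: [0.9, 0.7, -4.4]
finger_gap: 46.9
```

Request:
send_rows(dp=[[0,0,-2],[0,0,-4],[0,0,-6],[0,0,-7.5],[0,0,-8.5]], rot=[[0,0,0],[0,0,0],[0,0,0],[0,0,0],[0,0,0]])

```text
time: 8.1
tool_pos: [509.1, -259.5, 42.8]
tcp_rot: [180.0, 0.0, 76.0]
ft_force: [-0.8, 0.4, -4.0]
finger_gap: 46.9
```

Request:
send_rows(dp=[[0,0,-0.5],[0,0,-1],[0,0,-1]], rot=[[0,0,0],[0,0,0],[0,0,0]])

```text
time: 8.48
tool_pos: [509.1, -259.5, 42.0]
tcp_rot: [180.0, 0.0, 76.0]
ft_force: [-1.3, 1.1, -2.3]
finger_gap: 46.6
```

Request:
send_rows(dp=[[0,0,-0.5],[0,0,-1],[0,0,-1],[0,0,-1]], rot=[[0,0,0],[0,0,0],[0,0,0],[0,0,0]])

```text
time: 8.98
tool_pos: [509.2, -259.7, 41.7]
tcp_rot: [180.0, 0.0, 76.0]
ft_force: [-4.7, 3.1, 5.9]
finger_gap: 47.0
```

Request:
send_rows(dp=[[0,0,0],[0,0,0],[0,0,0]], rot=[[0,0,0],[0,0,0],[0,0,0]], jaw=66)

```text
time: 9.35
tool_pos: [509.2, -259.7, 40.9]
tcp_rot: [180.0, 0.0, 76.0]
ft_force: [-0.9, -0.1, 0.6]
finger_gap: 66.0
```

Request:
send_rows(dp=[[0,0,4],[0,0,18],[0,0,40],[0,0,65],[0,0,85]], rot=[[0,0,0],[0,0,0],[0,0,0],[0,0,0],[0,0,0]])

```text
time: 9.98
tool_pos: [509.6, -259.9, 128.1]
tcp_rot: [179.9, 0.0, 76.0]
ft_force: [-0.0, 0.0, -0.5]
finger_gap: 66.1
```

Request:
send_rows(dp=[[2,20,0],[5,70,0],[8,130,0],[11,190,0],[14,250,0]], rot=[[0,0,0.04],[0,0,0.09],[0,0,0.15],[0,0,0.21],[0,0,0.27]], jaw=75)

```text
time: 10.6
tool_pos: [521.9, -6.5, 124.9]
tcp_rot: [-179.9, -0.0, 91.7]
ft_force: [0.5, 1.0, -0.0]
finger_gap: 74.8
```

Request:
send_rows(dp=[[3,50,0],[5,90,0],[6,115,0],[6.9,126,-10],[6.9,129,-25]], rot=[[0,0,0.05],[0,0,0.08],[0,0,0.1],[0,0,0.1014],[0,0,0.1014]])

```text
time: 11.22
tool_pos: [529.5, 120.1, 99.6]
tcp_rot: [-180.0, 0.0, 97.4]
ft_force: [-0.2, -0.4, -0.5]
finger_gap: 75.0
```

Request:
send_rows(dp=[[0,0,-15],[0,0,-30],[0,0,-42],[0,0,-50],[0,0,-54]], rot=[[0,0,0],[0,0,0],[0,0,0],[0,0,0],[0,0,0]])

```text
time: 11.85
tool_pos: [529.8, 119.3, 46.3]
tcp_rot: [-180.0, -0.0, 97.3]
ft_force: [0.2, -0.6, -0.3]
finger_gap: 74.9
```

Request:
send_rows(dp=[[0,0,-5],[0,0,-10],[0,0,-14],[0,0,-17],[0,0,-17.5]], rot=[[0,0,0],[0,0,0],[0,0,0],[0,0,0],[0,0,0]])

```text
time: 12.48
tool_pos: [529.8, 119.5, 29.1]
tcp_rot: [-180.0, 0.0, 97.3]
ft_force: [-0.3, -0.4, -0.5]
finger_gap: 75.0
```

```bash
python3 - <<'E'
from h import *
s=snap('side');im=cv2.cvtColor(s['pixels'],cv2.COLOR_RGB2BGR)
cv2.imwrite('pics/c4.png',cv2.resize(im[150:430,250:550],(643,600),interpolation=2))
x=r.sense();print(x['time'],x['tool_pos'],x['ft_force'],x['tcp_rot'])
held(s,65,46,lambda h:((h[...,0]>45)&(h[...,0]<90)&(h[...,1]>60))|(h[...,2]>130))
P=tobase(cloud(s));ok=s['depth']>0
m=ok&(abs(P[...,1]-65)<30)&(P[...,2]>30)&(P[...,0]>-75)&(P[...,0]<150);q=P[m]
f=fitb(q,[0,65,0,46]);print(f.x[:2],np.degrees(f.x[2]),f.x[3],f.fun[-2:]/8)
E
```

```text
12.525 [529.85686459 119.49276243  29.17015997] [-0.17796995  0.66033124 -0.36436641] [-1.79989629e+02  6.68607138e-05  9.73114211e+01]
n 633 y 64.2 yaw -0.65 z 46.5 end -59.0 pitch 2.26
[-0.66015677 64.378877  ] 0.17474898147352957 45.11140667515645 [ 1.91924936 -0.63930307]
```

View pics/c4.png

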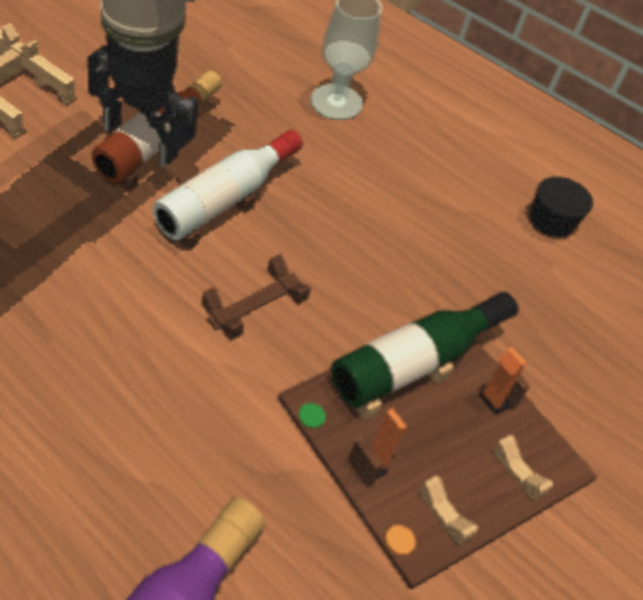

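```bash
python3 - <<'E'
from h import *
print(plane_pt(load('top'),[[312,126]],0),plane_pt(load('side'),[[407,197]],0))
E
```

```text
[[782.24132921  29.99202078   0.        ]] [[7.83252685e+02 3.26361456e+01 1.13686838e-13]]
```

Request:
send_rows(dp=[[0,0,0],[0,0,0],[0,0,0],[0,0,0]], rot=[[0,0,0],[0,0,0],[0,0,0],[0,0,0]], jaw=40)

```text
time: 13.02
tool_pos: [530.2, 119.5, 29.7]
tcp_rot: [180.0, 0.0, 97.3]
ft_force: [-1.6, 0.6, 5.6]
finger_gap: 47.1
```

Request:
send_rows(dp=[[0,0,3],[0,0,12],[-5,0,30],[-15,0,55],[-25,-5,80]], rot=[[0,0,0],[0,0,0],[0,0,0],[0,0,0],[0,0,0]])

```text
time: 13.65
tool_pos: [504.4, 114.6, 110.1]
tcp_rot: [-180.0, -0.0, 97.3]
ft_force: [0.2, 0.9, -3.0]
finger_gap: 46.8
```

Request:
send_rows(dp=[[-3,-30,20],[-6,-75,38],[-9,-130,42],[-12,-185,42],[-15,-240,42]], rot=[[0,0,-0.03],[0,0,-0.08],[0,0,-0.13],[0,0,-0.18],[0,0,-0.23]])

```text
time: 14.28
tool_pos: [489.6, -127.2, 151.9]
tcp_rot: [180.0, 0.0, 84.1]
ft_force: [0.3, 0.5, -3.0]
finger_gap: 46.7
```

Request:
send_rows(dp=[[-3,-55,0],[-5,-110,0],[-7,-160,0],[-9,-205,0],[-10.5,-235,0]], rot=[[0,0,-0.03],[0,0,-0.07],[0,0,-0.1],[0,0,-0.13],[0,0,-0.1414]])

```text
time: 14.9
tool_pos: [478.8, -362.6, 151.4]
tcp_rot: [-180.0, 0.0, 75.9]
ft_force: [0.8, 0.6, -3.1]
finger_gap: 46.9
```

Request:
send_rows(dp=[[-0.5,-18,-5],[-1,-25,-17],[-1,-25.5,-32],[-1,-25.5,-46],[-1,-25.5,-54]], rot=[[0,0,0],[0,0,0],[0,0,0],[0,0,0],[0,0,0]])

```text
time: 15.52
tool_pos: [478.0, -384.5, 95.4]
tcp_rot: [-179.9, -0.1, 76.1]
ft_force: [0.0, -0.0, -3.1]
finger_gap: 46.6
```

Request:
send_rows(dp=[[0,0,0],[0,0,0],[0,0,0]], rot=[[0,0,0],[0,0,0],[0,0,0]])

```text
time: 15.9
tool_pos: [478.9, -386.3, 98.2]
tcp_rot: [179.9, 0.0, 76.0]
ft_force: [0.5, 0.2, -2.7]
finger_gap: 46.6
```

```bash
python3 - <<'E'
from h import *
s=snap('side');im=cv2.cvtColor(s['pixels'],cv2.COLOR_RGB2BGR)
cv2.imwrite('pics/c5.png',cv2.resize(im[210:430,350:570],(600,600),interpolation=2))
x=r.sense();print(x['time'],x['tool_pos'],x['ft_force'],x['tcp_rot'])
held(s,-65,102,lambda h:(h[...,2]>-1))
E
```

```text
15.95 [ 478.80371576 -386.34290581   98.10518467] [-0.04867848 -0.8161878  -3.67050659] [1.79935303e+02 3.74448023e-02 7.60334208e+01]
n 1058 y -64.7 yaw 0.69 z 102.9 end -58.9 pitch 1.65
```

View pics/c5.png

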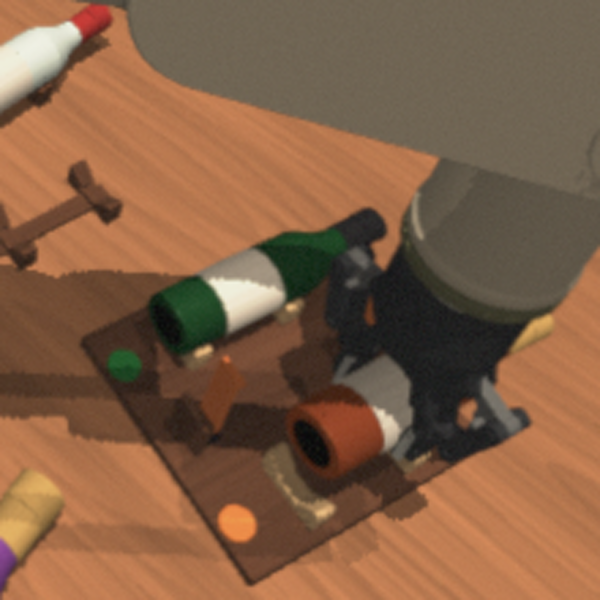

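Amber is aligned over its groove (y −64.7, end like green's). Lowering.

Request:
send_rows(dp=[[0,0,-6],[0,0,-18],[0,0,-30],[0,0,-40],[0,0,-46]], rot=[[0,0,0],[0,0,0],[0,0,0],[0,0,0],[0,0,0]])

```text
time: 16.58
tool_pos: [477.9, -385.6, 49.9]
tcp_rot: [-179.9, -0.0, 76.0]
ft_force: [-0.4, -0.2, -2.8]
finger_gap: 47.0
```

Request:
send_rows(dp=[[0,0,-2],[0,0,-4],[0,0,-6],[0,0,-7.5],[0,0,-8.5]], rot=[[0,0,0],[0,0,0],[0,0,0],[0,0,0],[0,0,0]])

```text
time: 17.2
tool_pos: [478.5, -386.0, 42.8]
tcp_rot: [180.0, 0.0, 76.0]
ft_force: [-0.5, -0.5, -2.7]
finger_gap: 46.9
```

Request:
send_rows(dp=[[0,0,-0.5],[0,0,-1],[0,0,-1.5],[0,0,-1.5]], rot=[[0,0,0],[0,0,0],[0,0,0],[0,0,0]])

```text
time: 17.7
tool_pos: [478.5, -386.1, 41.8]
tcp_rot: [180.0, 0.0, 76.0]
ft_force: [-2.5, 2.2, 3.3]
finger_gap: 46.5
```

Request:
send_rows(dp=[[0,0,0],[0,0,0],[0,0,0]], rot=[[0,0,0],[0,0,0],[0,0,0]], jaw=66)

```text
time: 18.08
tool_pos: [478.5, -386.1, 41.3]
tcp_rot: [180.0, 0.0, 76.0]
ft_force: [-0.1, 0.2, -0.9]
finger_gap: 66.0
```

Request:
send_rows(dp=[[0,0,4],[0,0,20],[0,0,50],[0,0,90],[0,15,118.7]], rot=[[0,0,0],[0,0,0],[0,0,0],[0,0,0],[0,0,0]])

```text
time: 18.7
tool_pos: [479.1, -372.3, 163.8]
tcp_rot: [179.8, 0.1, 76.0]
ft_force: [-0.5, -0.4, -0.4]
finger_gap: 65.8
```

Request:
send_rows(dp=[[0,45,0],[0,100,0],[0,158,0],[0,216,0],[0,275,0]], rot=[[0,0,0.03],[0,0,0.06],[0,0,0.09],[0,0,0.12],[0,0,0.15]], jaw=45)

```text
time: 19.32
tool_pos: [478.7, -94.5, 161.6]
tcp_rot: [179.9, 0.0, 84.7]
ft_force: [0.9, -0.4, -0.1]
finger_gap: 45.1
```

Request:
send_rows(dp=[[0,58,0],[0,116,0],[0,174,0],[0,232,0],[0,290,0]], rot=[[0,0,0.03],[0,0,0.06],[0,0,0.09],[0,0,0.12],[0,0,0.15]])

```text
time: 19.95
tool_pos: [478.7, 196.0, 161.8]
tcp_rot: [179.9, -0.0, 93.3]
ft_force: [0.5, -0.8, 0.4]
finger_gap: 44.7
```

Request:
send_rows(dp=[[0,50,0],[0,90,0],[0.2,118,0],[0.2,134,0],[0.2,138.4,-10]], rot=[[0,0,0.0133],[0,0,0.0133],[0,0,0.0133],[0,0,0.0133],[0,0,0.0133]])

```text
time: 20.58
tool_pos: [479.4, 333.3, 151.3]
tcp_rot: [179.9, -0.1, 94.0]
ft_force: [0.0, 0.2, -0.2]
finger_gap: 45.1
```

Request:
send_rows(dp=[[0,0,-20],[0,0,-45],[0,0,-70],[0,0,-90],[0,0,-95]], rot=[[0,0,0],[0,0,0],[0,0,0],[0,0,0],[0,0,0]])

```text
time: 21.2
tool_pos: [477.3, 330.9, 52.4]
tcp_rot: [-179.8, 0.1, 93.9]
ft_force: [0.1, -0.6, -0.4]
finger_gap: 45.3
```

```bash
python3 - <<'E'
from h import *
s=snap('side');im=cv2.cvtColor(s['pixels'],cv2.COLOR_RGB2BGR)
cv2.imwrite('pics/c6.png',np.hstack([cv2.resize(im[130:230,190:300],(440,400),interpolation=2),cv2.resize(im[230:420,370:540],(358,400),interpolation=2)]))
x=r.sense();print(x['time'],x['tool_pos'],x['ft_force'],x['tcp_rot'])
P=tobase(cloud(s));ok=s['depth']>0
for y0 in (65,-65):
    m=ok&(abs(P[...,1]-y0)<30)&(P[...,2]>30)&(P[...,0]>-75)&(P[...,0]<150);q=P[m]
    f=fitb(q,[0,y0,0,46]);print(f.x[:2],np.degrees(f.x[2]),f.x[3],f.fun[-2:]/8)
E
```

```text
21.25 [477.70351733 331.29390583  52.98724986] [-0.73636905  0.27686916 -0.69221413] [-1.79851505e+02  7.75547789e-02  9.39461222e+01]
[-0.81662945 64.36738176] 0.18427515832262706 45.07202299554859 [ 1.89434283 -0.65901826]
[  0.6519136  -64.48906156] -0.18462928314077393 45.87328674616659 [ 0.12132681 -0.1083027 ]
```

View pics/c6.png

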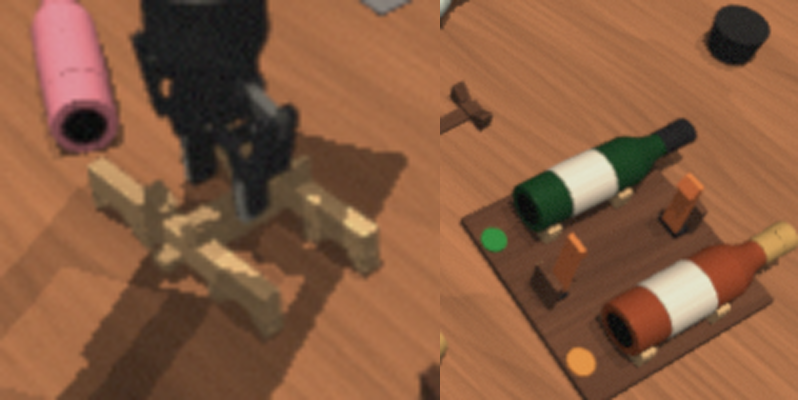

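Request:
send_rows(dp=[[0,0,-10],[0,0,-20],[0,0,-28],[0,0,-34],[0,0,-35.5]], rot=[[0,0,0],[0,0,0],[0,0,0],[0,0,0],[0,0,0]])

```text
time: 21.88
tool_pos: [478.3, 332.2, 18.9]
tcp_rot: [-180.0, 0.0, 94.0]
ft_force: [-0.1, -0.2, -0.1]
finger_gap: 44.8
```

Request:
send_rows(dp=[[0,0,0],[0,0,0],[0,0,0],[0,0,0]], rot=[[0,0,0],[0,0,0],[0,0,0],[0,0,0]], jaw=8, force=60)

```text
time: 22.38
tool_pos: [479.0, 332.6, 20.0]
tcp_rot: [179.9, -0.0, 94.0]
ft_force: [0.3, 0.6, 3.4]
finger_gap: 15.1
```

Request:
send_rows(dp=[[0,0,0],[0,0,3],[0,0,10],[0,0,20],[0,0,30]], rot=[[0,0,0],[0,0,0],[0,0,0],[0,0,0],[0,0,0]])

```text
time: 23.0
tool_pos: [478.7, 332.4, 50.3]
tcp_rot: [180.0, -0.0, 94.0]
ft_force: [-0.3, 0.5, -2.5]
finger_gap: 15.1
```

Request:
send_rows(dp=[[0,0,20],[1,-25,50],[2,-65,85],[3,-115,108],[4.5,-170,110]], rot=[[0,0,0],[0,0,-0.01],[0,0,-0.03],[0,0,-0.06],[0,0,-0.09]])

```text
time: 23.62
tool_pos: [484.9, 161.7, 163.8]
tcp_rot: [179.6, -0.1, 88.8]
ft_force: [0.8, 0.4, -2.1]
finger_gap: 15.0
```

Request:
send_rows(dp=[[1,-57,0],[2,-114,0],[3,-171,0],[4.5,-228,0],[6,-285,0]], rot=[[0,0,-0.03],[0,0,-0.06],[0,0,-0.09],[0,0,-0.12],[0,0,-0.15]])

```text
time: 24.25
tool_pos: [489.3, -124.6, 161.2]
tcp_rot: [179.9, 0.0, 80.2]
ft_force: [0.9, 0.3, -2.8]
finger_gap: 15.0
```

Request:
send_rows(dp=[[1,-50,0],[2,-100,0],[3.5,-145,0],[4.5,-180,0],[5.2,-200,0]], rot=[[0,0,-0.02],[0,0,-0.04],[0,0,-0.06],[0,0,-0.07],[0,0,-0.0733]])

```text
time: 24.88
tool_pos: [494.3, -324.4, 160.8]
tcp_rot: [179.9, 0.0, 75.9]
ft_force: [-0.9, 0.7, -2.6]
finger_gap: 15.0
```

Request:
send_rows(dp=[[0,0,-8],[0,0,-17],[0,0,-24],[0,0,-27],[0,0,-27]], rot=[[0,0,0],[0,0,0],[0,0,0],[0,0,0],[0,0,0]])

```text
time: 25.5
tool_pos: [494.3, -322.0, 132.2]
tcp_rot: [-180.0, -0.0, 76.1]
ft_force: [-0.1, -0.4, -3.5]
finger_gap: 15.2
```

Request:
send_rows(dp=[[0,0,0],[0,0,0],[0,0,0]], rot=[[0,0,0],[0,0,0],[0,0,0]])

```text
time: 25.88
tool_pos: [494.4, -322.7, 132.7]
tcp_rot: [180.0, 0.0, 76.0]
ft_force: [-1.1, -1.1, -3.4]
finger_gap: 15.1
```

```bash
python3 - <<'E'
from h import *
s=snap('side');im=cv2.cvtColor(s['pixels'],cv2.COLOR_RGB2BGR)
cv2.imwrite('pics/c7.png',cv2.resize(im[210:430,360:560],(545,600),interpolation=2))
t=snap('top','top7');cv2.imwrite('pics/c7t.png',cv2.resize(cv2.cvtColor(t['pixels'],cv2.COLOR_RGB2BGR)[160:290,370:520],(600,520),interpolation=2))
x=r.sense();print(x['time'],x['tool_pos'],x['ft_force'],x['tcp_rot'])
E
```

```text
25.975 [ 494.35618738 -322.68945818  132.61229171] [ 0.41747396  0.46428078 -4.38083207] [1.79988700e+02 4.66345189e-03 7.60269412e+01]
```

View pics/c7.png

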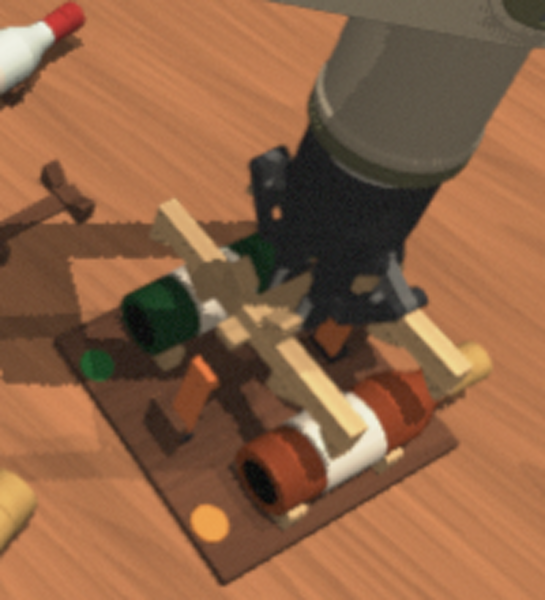

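View pics/c7t.png

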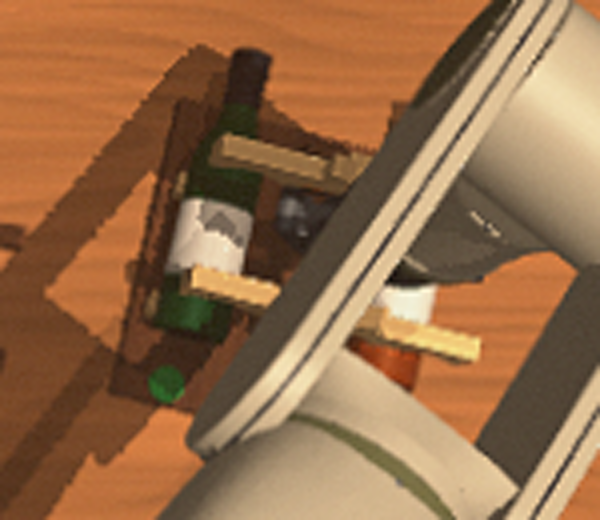

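```bash
python3 - <<'E'
from h import *
s=load('side');P=tobase(cloud(s));ok=s['depth']>0
z0=136.2
hsv=cv2.cvtColor(s['pixels'],cv2.COLOR_RGB2HSV).astype(int)
m0=ok&(P[...,2]>z0+7)&(P[...,2]<z0+24)&(hsv[...,0]>8)&(hsv[...,0]<28)&(hsv[...,1]>50)&(hsv[...,2]>90)
for sx in(-1,1):
    m=m0&(abs(P[...,0]-42*sx)<16)&(abs(P[...,1])<98);q=P[m]
    k=abs(q[:,1])>38;pf=np.polyfit(q[k,1],q[k,0],1)
    print(sx,len(q),pf,'yaw',np.degrees(-pf[0]),'yext',np.percentile(q[:,1],[.5,99.5]),'z+',np.percentile(q[q[:,1]>40,2],80) if (q[:,1]>40).any() else 0,np.percentile(q[q[:,1]<-40,2],80))
T=load('top');
for cy in [((495.0,-323.2),-13.95)]:
    P=tobase(cloud(T),np.array(cy[0]),np.radians(cy[1]));ok=T['depth']>0
    hsv=cv2.cvtColor(T['pixels'],cv2.COLOR_RGB2HSV).astype(int)
    m0=ok&(P[...,2]>z0+3)&(P[...,2]<z0+24)&(hsv[...,0]>8)&(hsv[...,0]<28)&(hsv[...,1]>50)&(hsv[...,2]>60)
    for sx in(-1,1):
        m=m0&(abs(P[...,0]-42*sx)<16)&(abs(P[...,1])<98);q=P[m]
        k=abs(q[:,1])>38;pf=np.polyfit(q[k,1],q[k,0],1)
        print('top',sx,len(q),pf,'yaw',np.degrees(-pf[0]),'yext',np.percentile(q[:,1],[.5,99.5]))
E
```

```text
-1 948 [ 5.84120241e-03 -4.14525858e+01] yaw -0.3346762453214149 yext [-91.12960544  90.27130063] z+ 150.95131928859692 150.9399558274026
1 287 [-2.99137064e-02  4.03740994e+01] yaw 1.7139291239826515 yext [-91.55314405 -12.89269977] z+ 0 150.85376293342628
top -1 320 [ 2.88044577e-03 -4.21706520e+01] yaw -0.16503738589576944 yext [-90.35348098  92.58718936]
top 1 213 [1.48407031e-02 4.13562963e+01] yaw -0.8503096514183368 yext [ 5.6716253  91.95273405]
```

Request:
send_rows(dp=[[0,0,-6],[0,0,-14],[0,0,-21],[0,0,-26],[0,0,-29]], rot=[[0,0,0],[0,0,0],[0,0,0],[0,0,0],[0,0,0]], force=90)

```text
time: 26.6
tool_pos: [494.1, -322.5, 102.9]
tcp_rot: [-180.0, -0.0, 76.0]
ft_force: [0.2, -0.1, -2.9]
finger_gap: 14.4
```

Request:
send_rows(dp=[[0,0,-2],[0,0,-4],[0,0,-6],[0,0,-8],[0,0,-10]], rot=[[0,0,0],[0,0,0],[0,0,0],[0,0,0],[0,0,0]])

```text
time: 27.22
tool_pos: [496.0, -323.5, 95.9]
tcp_rot: [179.8, 0.1, 76.0]
ft_force: [-2.3, 3.4, 9.0]
finger_gap: 14.9
```

Request:
send_rows(dp=[[0,0,-2],[0,0,-4],[0,0,-6],[0,0,-8],[0,0,-9]], rot=[[0,0,0],[0,0,0],[0,0,0],[0,0,0],[0,0,0]])

```text
time: 27.85
tool_pos: [495.8, -323.5, 86.8]
tcp_rot: [179.8, 0.1, 76.0]
ft_force: [-1.8, 3.0, 10.8]
finger_gap: 14.6
```

Request:
send_rows(dp=[[0,0,-1.5],[0,0,-3],[0,0,-4.5],[0,0,-6],[0,0,-7]], rot=[[0,0,0],[0,0,0],[0,0,0],[0,0,0],[0,0,0]])

```text
time: 28.48
tool_pos: [497.3, -323.8, 84.6]
tcp_rot: [179.6, 0.1, 76.0]
ft_force: [-14.1, 13.4, 45.6]
finger_gap: 14.4
```

Request:
send_rows(dp=[[0,0,-1],[0,0,-2],[0,0,-2.5],[0,0,-2.5]], rot=[[0,0,0],[0,0,0],[0,0,0],[0,0,0]])

```text
time: 28.98
tool_pos: [499.0, -324.5, 81.9]
tcp_rot: [179.4, 0.2, 76.0]
ft_force: [1.3, 7.0, 30.1]
finger_gap: 14.5
```

```bash
cat > look.py <<'E'
from h import *
import sys
n=sys.argv[1];z0=float(sys.argv[2])
s=snap('side');im=cv2.cvtColor(s['pixels'],cv2.COLOR_RGB2BGR)
cv2.imwrite(f'pics/{n}.png',cv2.resize(im[230:420,370:540],(716,800),interpolation=2)[:])
cv2.imwrite(f'pics/{n}.png',cv2.resize(im[230:420,370:540],(537,600),interpolation=2))
x=r.sense();print(x['time'],x['tool_pos'],x['ft_force'],x['tcp_rot'],x['wrist_torque'])
P=tobase(cloud(s));ok=s['depth']>0
hsv=cv2.cvtColor(s['pixels'],cv2.COLOR_RGB2HSV).astype(int)
m0=ok&(P[...,2]>z0+7)&(P[...,2]<z0+24)&(hsv[...,0]>8)&(hsv[...,0]<28)&(hsv[...,1]>50)&(hsv[...,2]>90)
for sx in(-1,1):
    m=m0&(abs(P[...,0]-42*sx)<16)&(abs(P[...,1])<98);q=P[m]
    if len(q)<30: continue
    k=abs(q[:,1])>38;pf=np.polyfit(q[k,1],q[k,0],1)
    zz=[np.percentile(q[w,2],80) if w.sum()>10 else 0 for w in (q[:,1]>70,(q[:,1]>38)&(q[:,1]<60),(q[:,1]<-38)&(q[:,1]>-60),q[:,1]<-70)]
    print(sx,len(q),pf,'yext',np.percentile(q[:,1],[.5,99.5]),'pt z',np.round(np.array(zz)-14.7,1))
E
python3 look.py c8 84
```

```text
29.025 [ 498.97702543 -324.46278492   81.87572516] [ 1.66944406  8.12583912 30.48642648] [1.79387350e+02 1.57557416e-01 7.60548569e+01] [ 1.4975736   0.66074536 -0.15752069]
-1 735 [ 8.86226329e-03 -3.71949862e+01] yext [-91.27392454  90.11566139] pt z [80.1 79.8 80.  80.3]
1 256 [8.39174303e-03 4.39321470e+01] yext [-92.3365556   90.02993651] pt z [-14.7 -14.7  92.4  92.4]
```

View pics/c8.png

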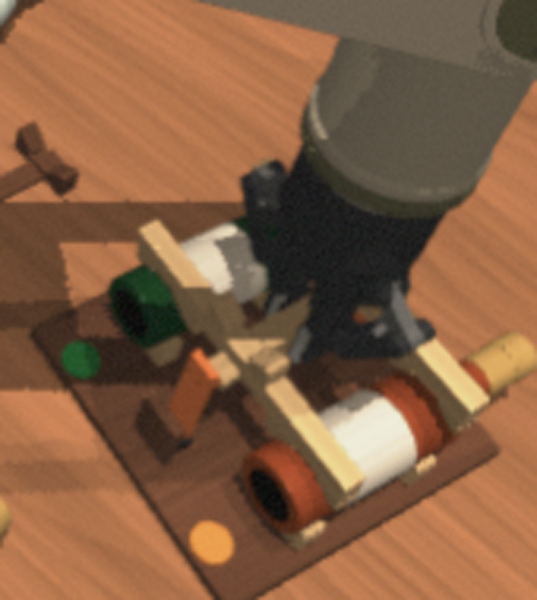

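The shelf has pitched in the fingers. The near slat is at about 80 mm, the far one at about 92 mm on its catch, and it has shifted +x because the arm yields that way under vertical load. I'll lift off, re-level it and retry with x compensation.

Request:
send_rows(dp=[[-1,0,2],[-1,0,4],[-1,0,6],[-1,0,8],[-1,0,10]], rot=[[0,0,0],[0,0,0],[0,0,0],[0,0,0],[0,0,0]])

```text
time: 29.65
tool_pos: [492.3, -322.1, 83.9]
tcp_rot: [-179.9, -0.0, 76.0]
ft_force: [-2.0, -0.1, -3.1]
finger_gap: 14.9
```

```bash
python3 look.py c9 84
```

```text
29.7 [ 492.44905688 -322.1926379    84.20117683] [-3.08423137  0.59752094 -2.0425961 ] [-1.79882186e+02 -4.36823270e-02  7.60197631e+01] [0.09999391 0.38668933 0.0566778 ]
-1 818 [ 4.66964041e-03 -4.45067246e+01] yext [-90.74506994  90.09454505] pt z [81.8 81.8 81.3 82. ]
1 194 [-1.64867529e-03  3.52301776e+01] yext [-91.9235642   91.84110907] pt z [-14.7 -14.7  92.7  92.6]
```

View pics/c9.png

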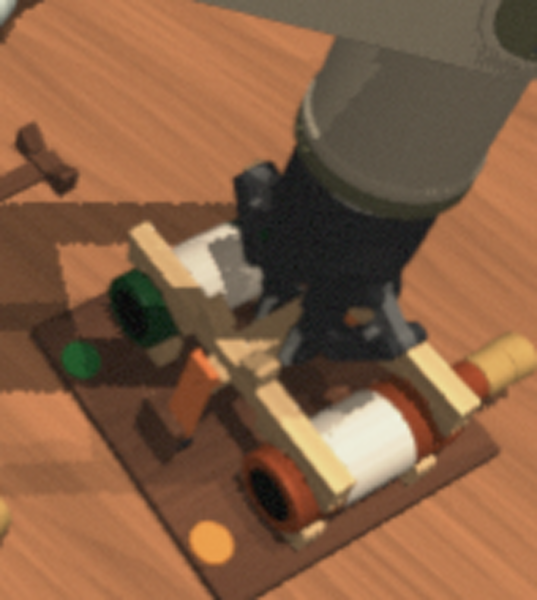

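Request:
send_rows(dp=[[0,0,8],[0,0,18],[0.5,0,28],[1,0,38],[1,0,45]], rot=[[0,0,0],[0,0,0],[0,0,0],[0.016,0.065,0],[0.033,0.132,0]], force=120)

```text
time: 30.32
tool_pos: [495.1, -323.2, 132.4]
tcp_rot: [-172.3, 0.1, 76.0]
ft_force: [0.1, -0.0, -3.7]
finger_gap: 14.0
```

Request:
send_rows(dp=[[0,0,0],[0,0,0],[0,0,0]], rot=[[0,0,0],[0,0,0],[0,0,0]])

```text
time: 30.7
tool_pos: [493.9, -322.5, 129.7]
tcp_rot: [-172.2, -0.0, 76.0]
ft_force: [0.5, 0.1, -3.3]
finger_gap: 13.8
```

```bash
python3 look.py c10 134
```

```text
30.75 [ 493.88538917 -322.48730514  129.78197695] [ 0.02034688 -0.58922755 -3.49261399] [-1.72217044e+02 -2.06450044e-02  7.60152826e+01] [-0.03949341 -0.14279531 -0.01193434]
-1 370 [ 1.95368942e-02 -3.95594205e+01] yext [-89.72459845  90.44051927] pt z [127.5 127.8 127.3 127.6]
1 351 [-1.24247137e-04  3.85757126e+01] yext [-91.99946382  90.71791007] pt z [-14.7 -14.7 140.4 141.4]
```

View pics/c10.png

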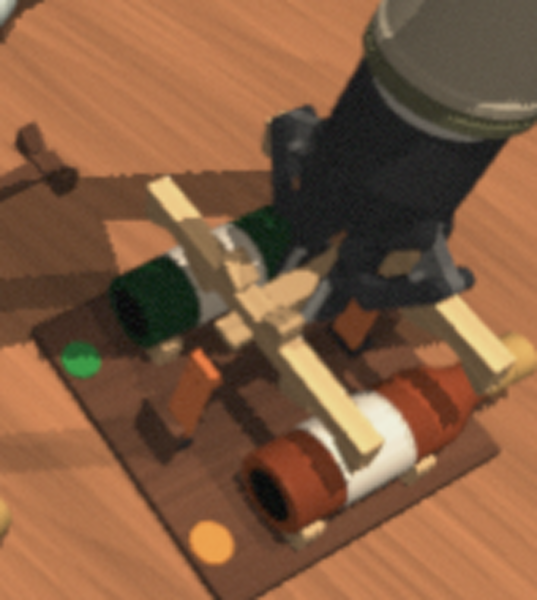

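```bash
cat > sh.py <<'E'
from h import *
import sys
lo,hi=float(sys.argv[1]),float(sys.argv[2])
s=load('side');P=tobase(cloud(s));ok=s['depth']>0
hsv=cv2.cvtColor(s['pixels'],cv2.COLOR_RGB2HSV).astype(int)
m0=ok&(P[...,2]>lo)&(P[...,2]<hi)&(hsv[...,0]>8)&(hsv[...,0]<28)&(hsv[...,1]>50)&(hsv[...,2]>150)
for sx in(-1,1):
    m=m0&(abs(P[...,0]-42*sx)<20)&(P[...,1]<-38)&(P[...,1]>-96);q=P[m]
    print(sx,len(q),'top z',np.percentile(q[:,2],[50,80,90]),'x',np.median(q[:,0]))
E
python3 sh.py 115 180
```

```text
-1 291 top z [140.04648933 141.158061   141.77111403] x -42.9098275327918
1 229 top z [154.87255032 156.17215415 156.8268383 ] x 40.165708179748776
```

Request:
send_rows(dp=[[0,0,8],[0,10,20],[0,40,30],[0,80,30],[0,130,30]], rot=[[0.01,0.04,0],[0.02,0.085,0],[0.032,0.13,0],[0.043,0.173,0],[0.043,0.173,0]])

```text
time: 31.38
tool_pos: [494.4, -192.0, 159.7]
tcp_rot: [-162.0, -0.0, 76.0]
ft_force: [0.9, -0.1, -3.4]
finger_gap: 14.3
```

Request:
send_rows(dp=[[-2,55,0],[-4,110,0],[-6,165,0],[-8,220,0],[-10,275,0]], rot=[[0,0,0.03],[0,0,0.06],[0,0,0.1],[0,0,0.14],[0,0,0.18]])

```text
time: 32.0
tool_pos: [484.0, 84.0, 160.1]
tcp_rot: [-162.1, -0.0, 86.4]
ft_force: [1.6, 0.2, -3.1]
finger_gap: 14.2
```

Request:
send_rows(dp=[[-2,55,0],[-3,110,0],[-4,165,0],[-5,210,0],[-5.7,240,0]], rot=[[0,0,0.03],[0,0,0.06],[0,0,0.1],[0,0,0.13],[0,0,0.1333]])

```text
time: 32.62
tool_pos: [478.0, 324.5, 159.9]
tcp_rot: [-162.0, -0.0, 94.1]
ft_force: [0.7, -1.2, -2.9]
finger_gap: 13.7
```

Request:
send_rows(dp=[[0,8,-20],[0,10,-45],[0,10,-70],[0,10,-90],[0,10,-98]], rot=[[0,0,0],[0,0,0],[0,0,0],[0,0,0],[0,0,0]])

```text
time: 33.25
tool_pos: [477.7, 331.2, 59.9]
tcp_rot: [-161.8, 0.1, 93.9]
ft_force: [1.1, 0.2, -2.5]
finger_gap: 14.0
```

Request:
send_rows(dp=[[0,0,0],[0,0,0],[0,0,0]], rot=[[0,0,0],[0,0,0],[0,0,0]])

```text
time: 33.62
tool_pos: [479.4, 332.8, 63.1]
tcp_rot: [-162.1, -0.0, 94.0]
ft_force: [0.2, 0.5, -3.3]
finger_gap: 13.6
```

```bash
python3 - <<'E'
from h import *
s=snap('side');im=cv2.cvtColor(s['pixels'],cv2.COLOR_RGB2BGR)
cv2.imwrite('pics/c11.png',cv2.resize(im[110:230,180:310],(650,600),interpolation=2))
x=r.sense();print(x['time'],x['tool_pos'],x['ft_force'],x['tcp_rot'])
E
```

```text
33.675 [479.25902453 332.72395433  62.97508656] [-0.6356241   0.48035479 -3.77482332] [-1.62084517e+02 -4.44221261e-02  9.39821248e+01]
```

View pics/c11.png

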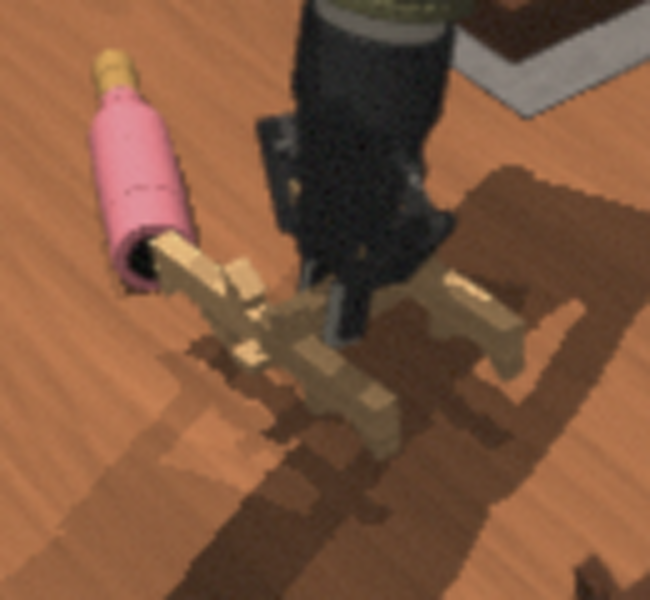

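```bash
python3 - <<'E'
from h import *
s=load('side');P=tobase(cloud(s),np.array([478.6,332.4]),np.radians(4));ok=s['depth']>0
hsv=cv2.cvtColor(s['pixels'],cv2.COLOR_RGB2HSV).astype(int)
m0=ok&(P[...,2]>35)&(P[...,2]<130)&(hsv[...,0]>8)&(hsv[...,0]<28)&(hsv[...,1]>50)
for sx in(-1,1):
  for a,b in((-94,-38),(38,94)):
    m=m0&(abs(P[...,0]-42*sx)<20)&(P[...,1]>a)&(P[...,1]<b);q=P[m]
    if len(q)>10: print(sx,a,len(q),'top z',np.percentile(q[:,2],[50,80,90,97]),'x',np.median(q[:,0]))
E
```

```text
-1 -94 223 top z [73.6651647  81.05735819 81.90950407 82.71702589] x -43.67179959668872
-1 38 157 top z [77.22401221 81.23740574 81.99963533 83.02668145] x -43.43602590028693
1 -94 228 top z [ 74.9801344   81.09114058  82.64068408 107.9876273 ] x 39.386573080792225
```

Request:
send_rows(dp=[[0,0,-8],[0,0,-20],[0,0,-31],[0,0,-38],[0,0,-40]], rot=[[0,0,0],[0,0,0],[0,0,0],[0,0,0],[0,0,0]])

```text
time: 34.3
tool_pos: [478.1, 332.1, 21.0]
tcp_rot: [-161.9, 0.0, 94.0]
ft_force: [-0.6, -0.0, -4.8]
finger_gap: 14.0
```

Request:
send_rows(dp=[[0,0,-1],[0,0,-2],[0,0,-2.5],[0,0,-2.5]], rot=[[0,0,0],[0,0,0],[0,0,0],[0,0,0]])

```text
time: 34.8
tool_pos: [478.9, 332.5, 20.0]
tcp_rot: [-162.0, -0.0, 94.0]
ft_force: [0.7, 0.4, 0.1]
finger_gap: 13.7
```

Request:
send_rows(dp=[[0,0,0],[0,0,0],[0,0,0]], rot=[[0,0,0],[0,0,0],[0,0,0]], jaw=45, force=60)

```text
time: 35.17
tool_pos: [478.8, 332.5, 19.7]
tcp_rot: [-162.0, -0.0, 94.0]
ft_force: [0.5, -0.1, -1.0]
finger_gap: 44.9
```

Request:
send_rows(dp=[[0,0,10],[0,0,22],[0,0,30],[0,0,30],[0,0,30]], rot=[[0,0,0],[0.006,-0.08,0],[0.012,-0.16,0],[0.018,-0.25,0],[0.022,-0.313,0]])

```text
time: 35.8
tool_pos: [478.9, 332.7, 50.9]
tcp_rot: [179.8, -0.1, 94.0]
ft_force: [-0.5, -0.1, 0.6]
finger_gap: 45.4
```

Request:
send_rows(dp=[[0,0,-6],[0,0,-16],[0,0,-25],[0,0,-29],[0,0,-30]], rot=[[0,0,0],[0,0,0],[0,0,0],[0,0,0],[0,0,0]])

```text
time: 36.42
tool_pos: [478.4, 332.1, 18.7]
tcp_rot: [-179.9, 0.0, 94.0]
ft_force: [-0.3, 0.4, -0.6]
finger_gap: 44.5
```

```bash
python3 - <<'E'
from h import *
s=snap('side')
x=r.sense();print(x['time'],x['tool_pos'],x['ft_force'],x['tcp_rot'])
P=tobase(cloud(s),np.array([478.6,332.4]),np.radians(4));ok=s['depth']>0
hsv=cv2.cvtColor(s['pixels'],cv2.COLOR_RGB2HSV).astype(int)
m0=ok&(P[...,2]>30)&(P[...,2]<60)&(hsv[...,0]>8)&(hsv[...,0]<28)&(hsv[...,1]>50)
for sx in(-1,1):
    m=m0&(abs(P[...,0]-42*sx)<14)&(abs(P[...,1])>20)&(abs(P[...,1])<96);q=P[m]
    if len(q)>10: print(sx,len(q),'top z',np.percentile(q[:,2],[50,80]),np.polyfit(q[:,1],q[:,0],1),np.percentile(q[:,1],[.5,99.5]))
E
```

```text
36.475 [478.57735227 332.23200193  18.96802658] [-0.453471    0.17842283 -0.31327054] [-1.79923008e+02 -1.51781506e-03  9.39713944e+01]
-1 304 top z [37.84488229 40.5258564 ] [-3.15335640e-03 -4.03512294e+01] [-91.74939279  91.17644887]
1 156 top z [37.94162263 39.91330511] [7.05654663e-03 4.43166493e+01] [-93.02028295 -10.06622666]
```

Request:
send_rows(dp=[[1,0,0],[1.9,0,0],[1.9,0,0]], rot=[[0,0,0],[0,0,0],[0,0,0]])

```text
time: 36.85
tool_pos: [480.8, 332.5, 19.8]
tcp_rot: [-180.0, -0.0, 94.0]
ft_force: [0.2, 0.5, -0.8]
finger_gap: 44.8
```

Request:
send_rows(dp=[[0,0,0],[0,0,0],[0,0,0],[0,0,0],[0,0,0]], rot=[[0,0,0],[0,0,0],[0,0,0],[0,0,0],[0,0,0]], jaw=4, force=120)

```text
time: 37.48
tool_pos: [480.7, 332.5, 19.9]
tcp_rot: [-180.0, -0.0, 94.0]
ft_force: [-1.6, -1.8, 4.9]
finger_gap: 14.0
```

Request:
send_rows(dp=[[0,0,5],[0,0,20],[0,-5,50],[1,-30,90],[2,-75,120]], rot=[[0,0,0],[0,0,0],[0,0,0],[0,0,-0.03],[0,0,-0.05]])

```text
time: 38.1
tool_pos: [483.0, 257.8, 142.3]
tcp_rot: [179.9, -0.1, 91.2]
ft_force: [0.5, -1.0, -3.3]
finger_gap: 13.8
```

Request:
send_rows(dp=[[1,-55,10],[2,-111,20],[3,-168,20],[4.5,-225,20],[6,-282,20]], rot=[[0,0,-0.03],[0,0,-0.06],[0,0,-0.09],[0,0,-0.12],[0,0,-0.15]])

```text
time: 38.72
tool_pos: [488.4, -26.4, 160.5]
tcp_rot: [180.0, -0.0, 82.5]
ft_force: [1.3, -0.9, -2.8]
finger_gap: 14.0
```

Request:
send_rows(dp=[[1,-57,0],[2.5,-114,0],[4,-170,0],[5,-220,0],[5.8,-262,0]], rot=[[0,0,-0.03],[0,0,-0.06],[0,0,-0.09],[0,0,-0.11],[0,0,-0.1133]])

```text
time: 39.35
tool_pos: [494.0, -288.7, 160.3]
tcp_rot: [180.0, -0.0, 76.0]
ft_force: [-0.6, 0.4, -3.0]
finger_gap: 13.6
```

Request:
send_rows(dp=[[0,-25,-5],[0,-34,-14],[0,-36,-24],[0,-36,-27],[0,-36,-27]], rot=[[0,0,0],[0,0,0],[0,0,0],[0,0,0],[0,0,0]])

```text
time: 39.98
tool_pos: [494.3, -321.4, 132.0]
tcp_rot: [-179.9, -0.1, 76.1]
ft_force: [0.0, 0.7, -2.8]
finger_gap: 13.9
```

Request:
send_rows(dp=[[0,0,0],[0,0,0],[0,0,0],[0,0,0]], rot=[[0,0,0],[0,0,0],[0,0,0],[0,0,0]])

```text
time: 40.48
tool_pos: [494.4, -322.7, 132.6]
tcp_rot: [-180.0, -0.0, 76.0]
ft_force: [0.5, 0.4, -3.0]
finger_gap: 14.1
```

```bash
cat > sh.py <<'E'
from h import *
import sys
lo,hi=float(sys.argv[1]),float(sys.argv[2]);n=sys.argv[3]
s=snap('side');im=cv2.cvtColor(s['pixels'],cv2.COLOR_RGB2BGR)
cv2.imwrite(f'pics/{n}.png',cv2.resize(im[230:420,370:540],(537,600),interpolation=2))
x=r.sense();print(x['time'],x['tool_pos'],x['ft_force'],x['tcp_rot'])
P=tobase(cloud(s));ok=s['depth']>0
hsv=cv2.cvtColor(s['pixels'],cv2.COLOR_RGB2HSV).astype(int)
m0=ok&(P[...,2]>lo)&(P[...,2]<hi)&(hsv[...,0]>8)&(hsv[...,0]<28)&(hsv[...,1]>50)&(hsv[...,2]>150)
for sx in(-1,1):
    m=m0&(abs(P[...,0]-42*sx)<20)&(P[...,1]<-38)&(P[...,1]>-96);q=P[m]
    if len(q)<20: continue
    print(sx,len(q),'pt z (slat)',np.percentile(q[:,2],[50,80,90])-16,'x',np.median(q[:,0]),'yend',np.percentile(q[:,1],1),'slope',np.polyfit(q[:,1],q[:,0],1)[0])
    m=m0&(abs(P[...,0]-42*sx)<20)&(P[...,1]>60)&(P[...,1]<96);q=P[m]
    if len(q)>20: print('   +y', np.percentile(q[:,2],[50,80,90])-16,'yend',np.percentile(q[:,1],99),'x',np.median(q[:,0]))
E
python3 sh.py 115 180 c12
```

```text
40.525 [ 494.33782728 -322.62890001  132.56080133] [ 0.06020575  0.63730578 -3.5766343 ] [-1.79973161e+02 -1.89204026e-02  7.60286617e+01]
-1 292 pt z (slat) [134.16448296 135.08038257 135.68391009] x -40.74938485682824 yend -91.11266645234619 slope -0.00016528406301807903
   +y [134.38172681 135.11396043 135.68486842] yend 91.26321136021879 x -40.250431558984374
1 227 pt z (slat) [134.16205459 135.21877407 135.78494947] x 43.316119936712354 yend -91.6571693689027 slope -0.03545997513002155
```

View pics/c12.png

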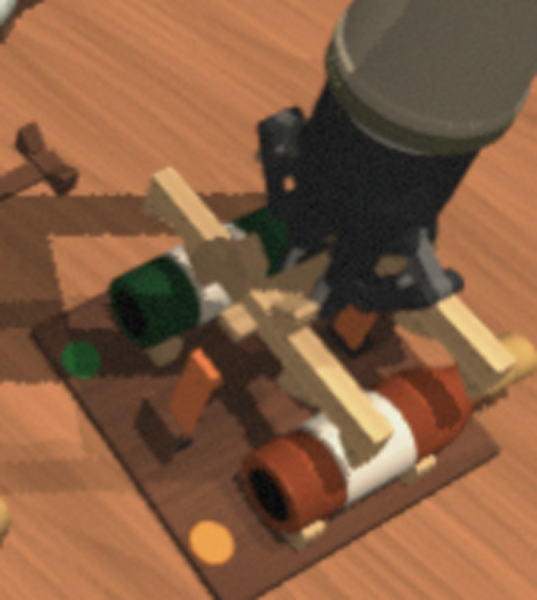

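Request:
send_rows(dp=[[-1,0,-6],[-2,0.5,-14],[-2.9,0.7,-21],[-2.9,0.7,-27],[-2.9,0.7,-30]], rot=[[0,0,0],[0,0,0],[0,0,0],[0,0,0],[0,0,0]])

```text
time: 41.15
tool_pos: [491.2, -321.7, 101.8]
tcp_rot: [-179.9, -0.0, 76.0]
ft_force: [-0.5, 0.4, -3.1]
finger_gap: 14.1
```

Request:
send_rows(dp=[[-0.2,0,-1],[-0.4,0.1,-2],[-0.6,0.2,-3],[-0.7,0.2,-4],[-0.7,0.2,-4]], rot=[[0,0,0],[0,0,0],[0,0,0],[0,0,0],[0,0,0]])

```text
time: 41.78
tool_pos: [491.1, -322.0, 99.4]
tcp_rot: [180.0, 0.0, 76.0]
ft_force: [-0.8, 0.0, 4.9]
finger_gap: 14.0
```

```bash
python3 sh.py 90 150 c13
```

```text
41.825 [ 491.16234162 -322.03970316   99.3977412 ] [-0.6683379   0.63734745  4.39629617] [1.79966183e+02 1.32125748e-02 7.60366073e+01]
-1 267 pt z (slat) [101.47907575 102.58725232 103.0503722 ] x -43.77452037864206 yend -91.19670325432268 slope -0.013613489494232266
   +y [101.21031607 102.29359691 102.68887291] yend 91.01381298135708 x -43.019678250321235
1 206 pt z (slat) [100.95936669 102.4032898  102.93092714] x 40.19788201589188 yend -91.63335893016938 slope -0.006185712402590764
```

Request:
send_rows(dp=[[-0.2,0.1,-2],[-0.4,0.1,-4],[-0.5,0.1,-6],[-0.5,0.1,-7],[-0.5,0.1,-7]], rot=[[0,0,0],[0,0,0],[0,0,0],[0,0,0],[0,0,0]])

```text
time: 42.45
tool_pos: [490.3, -321.7, 91.5]
tcp_rot: [-180.0, -0.0, 76.0]
ft_force: [1.0, -0.4, 1.1]
finger_gap: 14.3
```

```bash
python3 sh.py 84 150 c14; python3 -c "
from h import *;print(r.sense()['wrist_torque'])"
```

```text
42.5 [ 490.24180291 -321.73305096   91.53343838] [ 1.52084497 -1.19157071  2.29814132] [-1.79975213e+02 -1.08280488e-02  7.60308072e+01]
-1 264 pt z (slat) [93.47552056 94.50452146 94.91360826] x -44.87341505237235 yend -91.24198306813369 slope -0.011866994637204439
   +y [93.21478172 94.07117082 94.70768554] yend 90.4272712049456 x -43.96854370338817
1 199 pt z (slat) [93.17474279 94.33186359 94.80932131] x 39.49210135608819 yend -91.70853728093424 slope 0.00980144271281377
[-0.12541114 -0.04630623 -0.01736969]
```

View pics/c14.png

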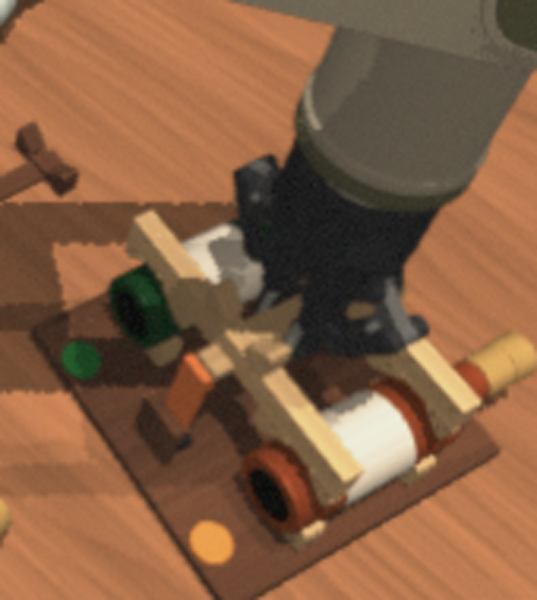

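Request:
send_rows(dp=[[0.6,-0.2,-1],[1.2,-0.3,-3],[1.2,-0.3,-5],[1,-0.3,-7],[1,-0.3,-7]], rot=[[0,0,0],[0,0,0],[0,0,0],[0,0,0],[0,0,0]])

```text
time: 43.12
tool_pos: [490.6, -321.4, 83.4]
tcp_rot: [-179.9, -0.1, 76.0]
ft_force: [1.1, -0.6, -4.4]
finger_gap: 13.8
```

```bash
python3 sh.py 84 150 c15; python3 -c "
from h import *;print(r.sense()['wrist_torque'])"
```

```text
43.175 [ 490.58780356 -321.35308601   83.39457324] [ 2.0997539  -0.40644492 -4.66699852] [-1.79869923e+02 -6.75344155e-02  7.60342726e+01]
-1 259 pt z (slat) [85.152529   86.14530966 86.5198907 ] x -44.72662811145022 yend -90.67127496872895 slope -0.011977132721147008
   +y [84.95883647 86.06760399 86.28690197] yend 90.85727225272693 x -43.54438081295307
1 195 pt z (slat) [85.10102837 86.27994351 86.84592467] x 39.81727610146588 yend -91.05525118588969 slope 0.0016306639680887017
[-0.05880153 -0.26954962  0.01472289]
```

Request:
send_rows(dp=[[0.6,-0.2,0],[0.6,-0.2,0],[0.6,-0.2,0]], rot=[[0,0,0],[0,0,0],[0,0,0]])

```text
time: 43.55
tool_pos: [491.6, -322.0, 84.1]
tcp_rot: [-179.9, -0.0, 76.0]
ft_force: [0.4, 0.1, -5.4]
finger_gap: 14.1
```

Request:
send_rows(dp=[[0,0,-1],[0,0,-2],[0,0,-3],[0,0,-3]], rot=[[0,0,0],[0,0,0],[0,0,0],[0,0,0]])

```text
time: 44.05
tool_pos: [491.9, -322.3, 81.7]
tcp_rot: [-180.0, -0.0, 76.0]
ft_force: [0.9, 0.9, 0.4]
finger_gap: 14.4
```

```bash
python3 sh.py 84 150 c16; python3 -c "
from h import *;print(r.sense()['wrist_torque'])"
```

```text
44.1 [ 491.90605459 -322.27124259   81.66192677] [ 0.81538061 -0.11600281 -0.54112835] [-1.79984406e+02 -4.50968519e-03  7.60323465e+01]
-1 259 pt z (slat) [83.50928852 84.76537713 85.31091236] x -43.2543080572116 yend -91.3498675908815 slope -0.005181747839256922
   +y [83.27967638 84.29257457 84.76332026] yend 91.16307748053872 x -42.804340992534605
1 194 pt z (slat) [83.53462066 84.52026902 85.10203929] x 41.47008643741998 yend -91.70318975426812 slope -0.003092161937594025
[ 0.03730693  0.04387328 -0.02054689]
```

View pics/c16.png

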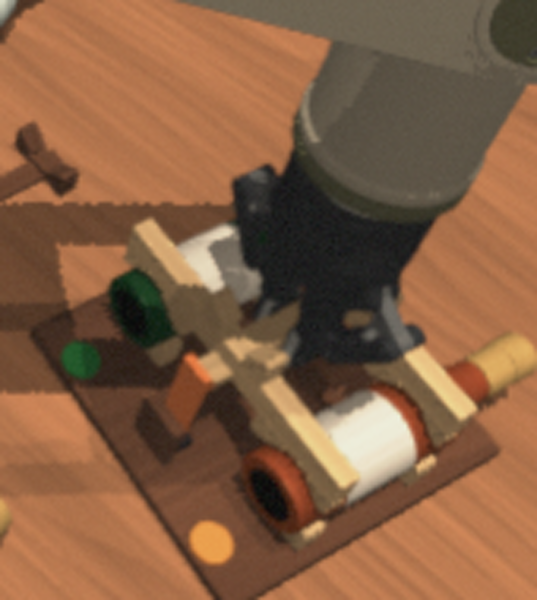

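Request:
send_rows(dp=[[0,0,-1],[0,0,-2],[0,0,-3],[0,0,-4],[0,0,-4]], rot=[[0,0,0],[0,0,0],[0,0,0],[0,0,0],[0,0,0]])

```text
time: 44.72
tool_pos: [491.3, -321.8, 76.7]
tcp_rot: [-179.9, -0.0, 76.0]
ft_force: [-0.6, 0.9, -2.7]
finger_gap: 13.7
```

Request:
send_rows(dp=[[0,0,-0.7],[0,0,-1.4],[0,0,-2],[0,0,-2]], rot=[[0,0,0],[0,0,0],[0,0,0],[0,0,0]])

```text
time: 45.22
tool_pos: [491.9, -322.3, 75.8]
tcp_rot: [-180.0, 0.0, 76.0]
ft_force: [-1.6, -0.2, 0.3]
finger_gap: 14.2
```

```bash
python3 sh.py 84 150 c17; python3 -c "
from h import *;print(r.sense()['wrist_torque'])"
```

```text
45.275 [ 491.91533002 -322.34967889   75.82012697] [-1.3855023  -0.24549242  0.99820004] [-1.79988953e+02  3.37518567e-03  7.60300332e+01]
-1 257 pt z (slat) [77.57225028 78.75607641 79.35522604] x -43.30517478553843 yend -91.22607678592045 slope -0.008824661939754511
   +y [77.41965893 78.35740059 78.84689064] yend 90.94979890303266 x -42.20167866079179
1 194 pt z (slat) [77.84351672 78.93822284 79.27288862] x 40.80242672127459 yend -91.96083784912406 slope 0.004925666372440666
[-0.04500862  0.20997752  0.00776271]
```

View pics/c17.png

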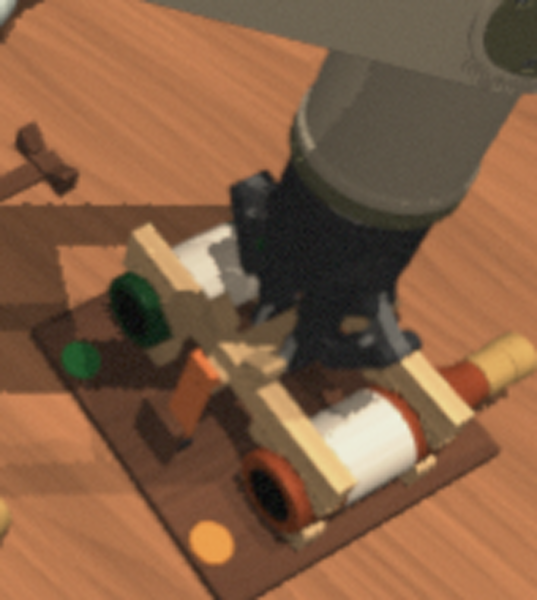

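Request:
send_rows(dp=[[-0.3,0,-1],[-0.6,0,-2],[-0.8,0,-3],[-0.8,0,-3]], rot=[[0,0,0],[0,0,0],[0,0,0],[0,0,0]])

```text
time: 45.78
tool_pos: [492.0, -322.5, 75.6]
tcp_rot: [179.9, 0.0, 76.0]
ft_force: [-8.5, 6.0, 21.7]
finger_gap: 13.6
```

```bash
python3 sh.py 84 150 c18; python3 -c "
from h import *;print(r.sense()['wrist_torque'])"
```

```text
45.825 [ 491.99991033 -322.44715551   75.66388909] [-8.35663007  7.74919121 20.93711976] [1.79914774e+02 1.17252854e-02 7.60457200e+01]
-1 260 pt z (slat) [77.56727898 78.63774355 79.0398234 ] x -43.013581693717555 yend -91.47116092536636 slope -0.012920813531476878
   +y [77.16205732 78.08914814 78.42709387] yend 91.65922488118457 x -42.33546205149004
1 195 pt z (slat) [77.66452147 78.86573658 79.36033416] x 40.70292294364646 yend -91.73656232095085 slope -0.008979022758322587
[ 1.11632855  1.37468777 -0.06629705]
```

Request:
send_rows(dp=[[0.3,0,1],[0.6,0,2.5],[0.8,0,4],[0.8,0,6],[0.8,0,6]], rot=[[0,0,0],[0,0,0],[0,0,0],[0,0,0],[0,0,0]])

```text
time: 46.45
tool_pos: [491.5, -321.8, 77.9]
tcp_rot: [-179.9, -0.0, 76.0]
ft_force: [0.6, 0.2, -3.6]
finger_gap: 14.3
```

```bash
python3 sh.py 84 150 c19; python3 -c "
from h import *;print(r.sense()['wrist_torque'])"
```

```text
46.5 [ 491.5739552  -321.81302789   77.96253124] [ 0.32221372  0.59704492 -4.77810106] [-1.79923447e+02 -4.37232249e-02  7.60384987e+01]
-1 254 pt z (slat) [79.70794295 80.90765412 81.31167586] x -43.44766298088709 yend -90.9142949502184 slope -0.016476577268093626
   +y [79.56816502 80.75905605 81.38192784] yend 91.42967593051314 x -43.257783005542265
1 195 pt z (slat) [79.63005951 80.85578733 81.64722586] x 40.13809869717687 yend -91.28650761401624 slope -0.008697368955992634
[ 0.03346175  0.04597937 -0.02483787]
```

Request:
send_rows(dp=[[0,0,1],[0,0,2],[0,0,2],[0,0,2]], rot=[[0,0,0],[0,0,0],[0,0,0],[0,0,0]])

```text
time: 47.0
tool_pos: [490.9, -321.5, 78.2]
tcp_rot: [-179.8, -0.1, 76.0]
ft_force: [5.0, -3.2, -19.7]
finger_gap: 14.1
```

```bash
python3 sh.py 84 150 c19; python3 -c "
from h import *;print(r.sense()['wrist_torque'])"
```

```text
47.05 [ 490.88977897 -321.49218229   78.17305526] [  4.4451397   -3.00480337 -19.51395709] [-1.79835501e+02 -7.54815825e-02  7.60303256e+01]
-1 259 pt z (slat) [79.93211769 80.97082364 81.47835179] x -44.417146164185205 yend -90.7357597275846 slope -0.008429034994750553
   +y [79.6489974  80.94593739 81.50632557] yend 92.29524547848894 x -44.230183528428526
1 197 pt z (slat) [79.91398773 80.87520654 81.5045807 ] x 39.9915315351949 yend -91.2452085136788 slope -0.0015043073888049076
[-0.65702336 -0.85973507  0.05549397]
```

View pics/c19.png

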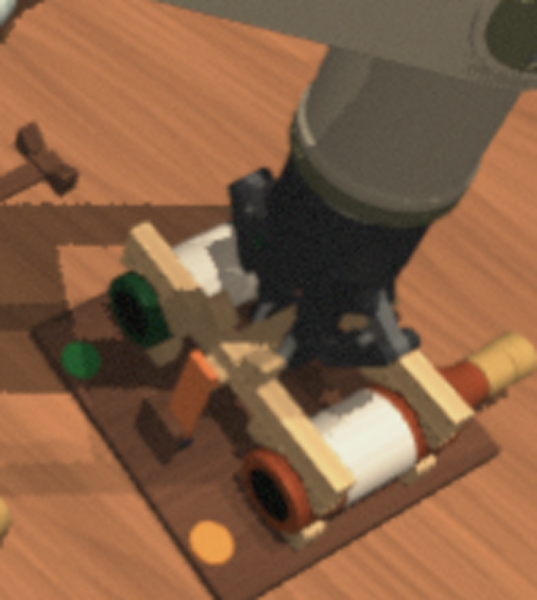

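Snapped: a 16 N pull-up is held level 2 mm above home. Now I lower the shelf back to home and release it.

Request:
send_rows(dp=[[0.3,0,-1.5],[0.6,-0.1,-3],[1,-0.2,-4.5],[1,-0.2,-5.3],[1,-0.2,-5.3]], rot=[[0,0,0],[0,0,0],[0,0,0],[0,0,0],[0,0,0]])

```text
time: 47.68
tool_pos: [493.2, -322.7, 75.9]
tcp_rot: [180.0, 0.0, 76.0]
ft_force: [-0.5, -0.6, -1.7]
finger_gap: 13.9
```

Request:
send_rows(dp=[[0,0,0],[0,0,0],[0,0,0]], rot=[[0,0,0],[0,0,0],[0,0,0]], jaw=35, force=40)

```text
time: 48.05
tool_pos: [493.0, -322.4, 75.5]
tcp_rot: [-180.0, -0.0, 76.0]
ft_force: [0.6, 0.6, 0.0]
finger_gap: 34.9
```

Request:
send_rows(dp=[[0,0,4],[0,0,18],[0,0,40],[0,0,65],[0,0,85]], rot=[[0,0,0],[0,0,0],[0,0,0],[0,0,0],[0,0,0]])

```text
time: 48.68
tool_pos: [493.3, -322.7, 162.6]
tcp_rot: [179.9, 0.0, 76.0]
ft_force: [1.0, -0.5, 0.5]
finger_gap: 34.6
```

Request:
send_rows(dp=[[3,30,0],[8,80,0],[14,138,0],[20,195,0],[25,245,0]], rot=[[0,0,0.03],[0,0,0.07],[0,0,0.11],[0,0,0.16],[0,0,0.19]], jaw=75)

```text
time: 49.3
tool_pos: [518.0, -75.4, 161.1]
tcp_rot: [180.0, -0.0, 87.0]
ft_force: [0.6, 0.0, 1.3]
finger_gap: 75.4
```

Request:
send_rows(dp=[[4,40,0],[7,68,0],[8.4,82,-10],[8.4,84.2,-30],[8.4,84.2,-55]], rot=[[0,0,0.02],[0,0,0.0203],[0,0,0.0203],[0,0,0.0203],[0,0,0.0203]])

```text
time: 49.92
tool_pos: [526.6, 6.6, 104.8]
tcp_rot: [180.0, 0.0, 88.1]
ft_force: [-0.2, -0.0, 0.0]
finger_gap: 74.9
```

Request:
send_rows(dp=[[0,0,-15],[0,0,-30],[0,0,-44],[0,0,-54],[0,0,-58]], rot=[[0,0,0],[0,0,0],[0,0,0],[0,0,0],[0,0,0]])

```text
time: 50.55
tool_pos: [526.0, 6.9, 46.5]
tcp_rot: [-179.9, -0.0, 88.1]
ft_force: [-0.6, -0.3, 0.4]
finger_gap: 74.8
```

Request:
send_rows(dp=[[0,0,-5],[0,0,-10],[0,0,-15],[0,0,-18],[0,0,-18]], rot=[[0,0,0],[0,0,0],[0,0,0],[0,0,0],[0,0,0]])

```text
time: 51.18
tool_pos: [526.0, 6.9, 28.9]
tcp_rot: [-179.9, -0.0, 88.1]
ft_force: [-0.5, -0.0, 0.1]
finger_gap: 75.4
```

```bash
python3 sh.py 84 150 c20; python3 - <<'E'
from h import *
s=load('side');im=cv2.cvtColor(s['pixels'],cv2.COLOR_RGB2BGR)
cv2.imwrite('pics/c21.png',cv2.resize(im[170:420,300:550],(600,600),interpolation=2))
P=tobase(cloud(s));ok=s['depth']>0
for y0 in (65,-65):
    m=ok&(abs(P[...,1]-y0)<30)&(P[...,2]>30)&(P[...,2]<78)&((abs(abs(P[...,0])-42)>10))&(P[...,0]>-75)&(P[...,0]<150);q=P[m]
    f=fitb(q,[0,y0,0,46]);print(f.x[:2],np.degrees(f.x[2]),f.x[3],f.fun[-2:]/8)
E
```

```text
51.225 [526.18972434   6.88837779  29.13027344] [0.35813742 0.30398711 0.08757597] [-1.79960021e+02 -1.91936327e-02  8.80839693e+01]
-1 252 pt z (slat) [77.58240251 78.73779034 79.24154353] x -41.800647333987754 yend -91.34382026089895 slope -0.008232600308264948
   +y [77.47162543 78.52214307 78.87972328] yend 90.93304319782632 x -41.41277182517729
1 234 pt z (slat) [77.68740439 78.84375286 79.4099354 ] x 42.11938738945094 yend -91.81927594275311 slope -0.012949901371457415
   +y [76.98428494 78.02507944 78.52587229] yend 90.80938349678006 x 42.505599966696664
[ 0.35112342 64.50886349] 0.17766802818901611 45.11112498938581 [ 0.57925504 -0.41477195]
[  0.54617316 -64.40583951] -0.16993161534519832 45.96678576067466 [-0.40998316  0.58388821]
```

View pics/c21.png

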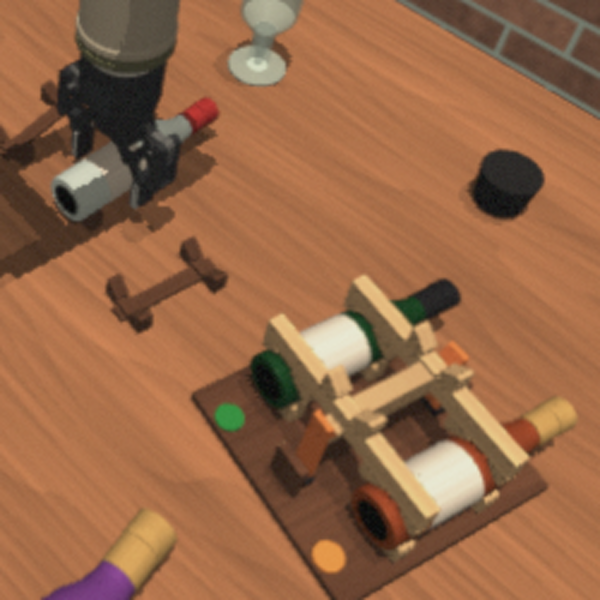

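Request:
send_rows(dp=[[0,0,0],[0,0,0],[0,0,0],[0,0,0]], rot=[[0,0,0],[0,0,0],[0,0,0],[0,0,0]], jaw=40)

```text
time: 51.72
tool_pos: [526.5, 7.1, 29.7]
tcp_rot: [-180.0, -0.0, 88.1]
ft_force: [-2.4, 3.1, 5.5]
finger_gap: 47.0
```

Request:
send_rows(dp=[[0,0,3],[0,0,15],[0,0,40],[0,-5,75],[-1,-15,110]], rot=[[0,0,0],[0,0,0],[0,0,0],[0,0,0],[0,0,0]])

```text
time: 52.35
tool_pos: [524.7, -8.1, 140.3]
tcp_rot: [-179.9, -0.0, 88.1]
ft_force: [0.9, -0.2, -4.6]
finger_gap: 46.6
```

Request:
send_rows(dp=[[-3,-30,25],[-8,-75,45],[-14,-130,50],[-20,-185,50],[-25,-235,50]], rot=[[0,0,-0.02],[0,0,-0.05],[0,0,-0.1],[0,0,-0.15],[0,0,-0.19]])

```text
time: 52.98
tool_pos: [499.5, -245.0, 189.7]
tcp_rot: [-180.0, 0.0, 77.1]
ft_force: [0.5, 0.4, -3.8]
finger_gap: 46.9
```

Request:
send_rows(dp=[[-3,-40,0],[-5,-65,0],[-6.5,-77,-5],[-6.5,-79.4,-10],[-6.5,-79.4,-14]], rot=[[0,0,-0.02],[0,0,-0.0203],[0,0,-0.0203],[0,0,-0.0203],[0,0,-0.0203]])

```text
time: 53.6
tool_pos: [493.8, -321.3, 174.4]
tcp_rot: [-179.9, -0.1, 76.1]
ft_force: [0.7, -0.6, -4.0]
finger_gap: 46.6
```

Request:
send_rows(dp=[[0,0,0],[0,0,0],[0,0,0],[0,0,0]], rot=[[0,0,0],[0,0,0],[0,0,0],[0,0,0]])

```text
time: 54.1
tool_pos: [493.9, -322.5, 175.4]
tcp_rot: [-180.0, -0.0, 76.0]
ft_force: [0.1, -0.3, -4.6]
finger_gap: 46.4
```

```bash
python3 - <<'E'
from h import *
s=snap('side');im=cv2.cvtColor(s['pixels'],cv2.COLOR_RGB2BGR)
cv2.imwrite('pics/c22.png',cv2.resize(im[170:420,340:590],(600,600),interpolation=2))
x=r.sense();print(x['time'],x['tool_pos'],x['ft_force'],x['tcp_rot'])
held(s,0,x['tool_pos'][2]+4.7,lambda h:h[...,2]>-1)
E
```

```text
54.15 [ 493.83159416 -322.52125721  175.40980442] [ 0.04472814  0.23868451 -5.38203524] [-1.79987323e+02 -9.94399680e-03  7.60367408e+01]
n 1122 y -1.1 yaw -2.20 z 179.8 end -58.8 pitch 1.03
```

View pics/c22.png

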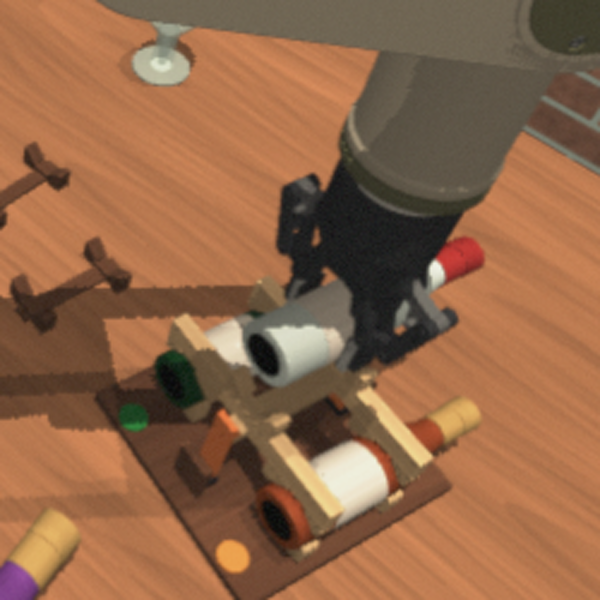

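Clear is centred over the shelf groove (end −58.8, same as the others). Lowering.

Request:
send_rows(dp=[[0,0,-5],[0,0,-16],[0,0,-28],[0,0,-38],[0,0,-44]], rot=[[0,0,0],[0,0,0],[0,0,0],[0,0,0],[0,0,0]])

```text
time: 54.78
tool_pos: [493.2, -322.2, 129.8]
tcp_rot: [-179.9, -0.1, 76.0]
ft_force: [1.2, 0.7, -5.1]
finger_gap: 46.7
```

Request:
send_rows(dp=[[0,0,-2],[0,0,-4],[0,0,-6],[0,0,-7.5],[0,0,-8.5]], rot=[[0,0,0],[0,0,0],[0,0,0],[0,0,0],[0,0,0]])

```text
time: 55.4
tool_pos: [493.8, -322.6, 122.7]
tcp_rot: [-180.0, -0.0, 76.0]
ft_force: [-0.2, 0.0, -4.6]
finger_gap: 46.7
```

Request:
send_rows(dp=[[0,0,-0.5],[0,0,-1],[0,0,-1.5],[0,0,-1.5]], rot=[[0,0,0],[0,0,0],[0,0,0],[0,0,0]])

```text
time: 55.9
tool_pos: [493.9, -322.8, 121.7]
tcp_rot: [180.0, 0.0, 76.0]
ft_force: [-1.1, -0.4, -0.1]
finger_gap: 46.6
```

Request:
send_rows(dp=[[0,0,-0.5],[0,0,-0.7],[0,0,-0.7]], rot=[[0,0,0],[0,0,0],[0,0,0]])

```text
time: 56.28
tool_pos: [494.0, -322.9, 121.6]
tcp_rot: [180.0, 0.0, 76.0]
ft_force: [-4.4, 2.0, 7.1]
finger_gap: 46.9
```

Request:
send_rows(dp=[[0,0,0],[0,0,0],[0,0,0],[0,0,0]], rot=[[0,0,0],[0,0,0],[0,0,0],[0,0,0]], jaw=66)

```text
time: 56.78
tool_pos: [493.8, -322.5, 120.4]
tcp_rot: [-180.0, -0.0, 76.0]
ft_force: [0.0, 0.2, -1.2]
finger_gap: 66.2
```

Request:
send_rows(dp=[[0,0,4],[0,0,18],[0,0,40],[0,0,65],[0,0,85]], rot=[[0,0,0],[0,0,0],[0,0,0],[0,0,0],[0,0,0]])

```text
time: 57.4
tool_pos: [494.2, -322.9, 207.9]
tcp_rot: [179.9, 0.0, 76.0]
ft_force: [-0.3, -1.1, -0.1]
finger_gap: 65.6
```

Request:
send_rows(dp=[[0,20,5],[0,70,10],[0,130,10],[0,190,10],[0,240,10]], rot=[[0,0,0],[0,0,0],[0,0,0],[0,0,0],[0,0,0]])

```text
time: 58.02
tool_pos: [492.6, -79.3, 214.8]
tcp_rot: [-179.9, -0.1, 76.1]
ft_force: [0.5, -0.1, -0.3]
finger_gap: 65.9
```

```bash
python3 sh.py 84 110 c23; python3 - <<'E'
from h import *
s=load('side');im=cv2.cvtColor(s['pixels'],cv2.COLOR_RGB2BGR)
cv2.imwrite('pics/c24.png',cv2.resize(im[200:420,350:570],(600,600),interpolation=2))
P=tobase(cloud(s));ok=s['depth']>0
m=ok&(abs(P[...,1])<30)&(P[...,2]>112)&(P[...,2]<160)&(P[...,0]>-75)&(P[...,0]<150);q=P[m]
f=fitb(q,[0,0,0,126]);print('clear',f.x[:2],np.degrees(f.x[2]),f.x[3],f.fun[-2:]/8)
for y0 in (65,-65):
    m=ok&(abs(P[...,1]-y0)<30)&(P[...,2]>30)&(P[...,2]<78)&((abs(abs(P[...,0])-42)>10))&(P[...,0]>-75)&(P[...,0]<150);q=P[m]
    f=fitb(q,[0,y0,0,46]);print(f.x[:2],np.degrees(f.x[2]),f.x[3],f.fun[-2:]/8)
s=snap('top');cv2.imwrite('pics/c24t.png',cv2.resize(cv2.cvtColor(s['pixels'],cv2.COLOR_RGB2BGR)[150:300,370:520],(600,600),interpolation=2))
E
```

```text
58.075 [492.58675897 -74.30556573 214.75053293] [ 2.47554715  3.88063727 -0.46904076] [-179.84256617   -0.24115622   76.21856374]
-1 252 pt z (slat) [77.82601179 78.72565113 79.20434091] x -41.61615323399877 yend -91.24210725163448 slope -0.009582027183938767
   +y [77.29991348 78.43011049 79.18615995] yend 91.00392608782455 x -41.06592051820631
1 231 pt z (slat) [77.52535913 78.58040345 79.0075504 ] x 42.34782302222119 yend -91.80676711751863 slope -0.008248171070089433
   +y [77.10519496 78.04477045 78.4762848 ] yend 90.65725641488834 x 43.61248082228981
clear [ 0.15433959 -0.24331016] 0.0015988734957366117 124.92091674690865 [ 1.52194401 -0.53709313]
[ 0.44171621 64.72828604] 0.13777092345872083 45.14088128198473 [ 0.41070398 -0.35191111]
[  0.75692579 -64.40877306] -0.2126328999739248 45.98925697702937 [-0.42510212  0.65370957]
```

View pics/c24.png

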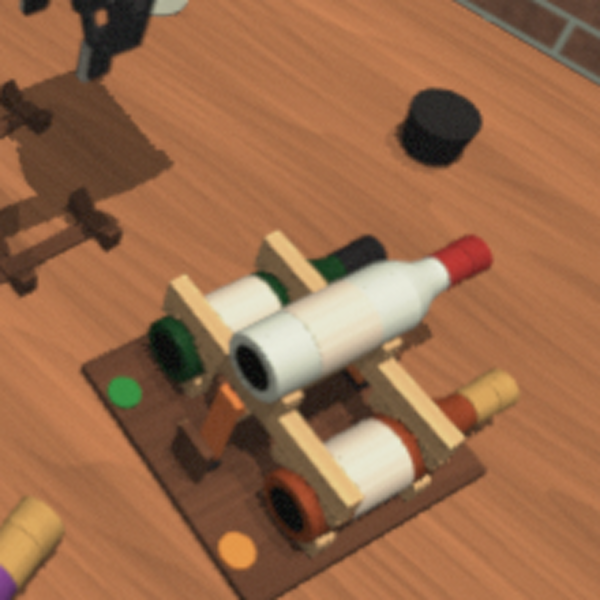

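View pics/c24t.png

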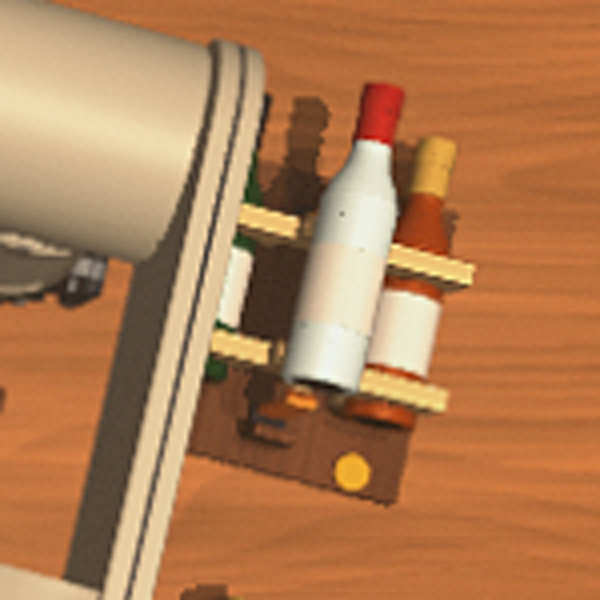

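The pictures show all three bottles in place, necks away from the dots, the shelf latched and the gripper clear. I'll let the arm settle, then hand in.

Request:
send_rows(dp=[[0,0,0],[0,0,0],[0,0,0],[0,0,0],[0,0,0]], rot=[[0,0,0],[0,0,0],[0,0,0],[0,0,0],[0,0,0]])

```text
time: 58.75
tool_pos: [493.7, -83.0, 215.4]
tcp_rot: [-180.0, -0.0, 76.0]
ft_force: [0.4, 0.8, 0.6]
finger_gap: 65.9
```

```bash
python3 -c "
from bench import job;print(job.hand_in())"
```

```text
the job is handed in; nothing more can be done
None
```

The job is handed in at about 59 s. Green and amber lie in the grooves by their own dots, the shelf is latched over them, and the clear bottle lies on top. All necks point away from the dots, and the gripper is open and clear.

**Last checks:**
- **Bottles:** the side camera puts all three within 1 mm of their places in x and y and 0.2° in angle. Heights read up to about 1 mm low, within the cameras' error.
- **Shelf:** it is level and at its home height of about 79 mm. Before the clear bottle went on, I pulled up on it with about 16 N. It stayed level and stopped about 2 mm up, so I take both catches to have snapped. I did not read the catch joints directly.

**What went wrong:**
- **First press failed:** the far tongue jammed on its catch and the shelf turned about 18° in the fingers. The wrist read up to about 49 N in total, from the shelf pressing on the catch and probably the bottles, below the 120 N limit. I set the shelf back on the table, gripped it again and pressed with the sideways drift corrected, and it went home. Both lower bottles were still in place afterwards.
- **Camera disagreement:** the two cameras differed by 1 to 2 mm on the base's position. I used the contact forces to decide the shelf's final position.

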